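# Set the stack cutter's back gauge from behind and load a block of blotter card

## Robot

A 6-joint arm with a two-finger parallel gripper is mounted at the origin on the work surface. World frame = base frame: x ahead of the robot, y to its left, z up, the work surface at z = 0. Lengths are in m, angles in rad, forces in N, time in s.
With the tool pointing down it reaches from about 0.325 to 0.775 m from the base axis. Payload 9.3 kg.
Tool frame: the origin (TCP) lies midway between the tips of the shut fingers; the grasp point (between the pads) lies 19 mm behind it (r.hold_point_z is the distance from the TCP to the grasp point, in m); x points along the fingers, y is the direction in which the jaws open and shut, and the axes are right-handed (so a half turn about x gives the same grasp; the last joint's range is limited). The gripper opens to 85 mm and grips with 20 to 120 N. Pads are 22 mm wide; open, the fingers measure 114 mm over their backs; the gripper's body (76 mm by 85 mm) begins 54 mm behind the grasp point. The pads swing forward as they close: fully open they stand 13 mm farther back than shut.
Start: joints at [-1.359, 0.259, 0.021, 1.334, 0, 1.418], TCP at [0.196, -0.514, 0.231] pointing down, gripper open.
Joint ranges: [-3.04, 3.04], [-0.91, 1.82], [-1.04, 1.36], [-1.92, 1.95], [-1.52, 1.45], [-3.14, 3.14]. Speed limits (rad/s): [2.22, 2.22, 2.79, 3.14, 3.14, 3.14].

## Interface

Orientations are given as a 3x3 rotation matrix whose columns are the frame's x, y, z axes.
In Python, from workcell import r gives the robot as it stands.
- The arm moves only by the tool send_rows, never from a script. Its argument "motion" is a list of rows, each an object with "linear": the shift along the tool's x, y, z in cm, a list of three; "twist": the turn, a rotation vector about the tool's x, y, z in degrees, a list of three. In form: [{"linear": [tx, ty, tz], "twist": [ax, ay, az]}, ...]. A call has 1 to 5 rows; each row shifts and turns the commanded pose from where the row before left it, along the tool's axes as they then stand; what a row does not reach is not made up. A row lasts 1/8 s, in which the tool goes at most 62.5 mm and 10.7 degrees, less where a joint would pass 70% of its speed; a pose out of reach is approached as far as the arm can. A call with a gripper value outside its range is refused whole. "claw" is the opening, from 0 (shut) to 1 (fully open), set as the call begins (left out, the last holds). The fingers move at their own pace and stop on an object; "grip_force" is the grip in N (left out, the last holds). Time passes only in rows, so rows that do not move let the fingers close. It gives the time, the measured TCP pose, the force and the opening at its end, in the units of the state.
- r.state(): the state, without advancing time (a new reading comes with each control period).
- r.grab_frame(name): name is "side" or "top" or "wrist"; returns the picture (420x560x3 uint8, red, green, blue); there is no depth.
- r.camera_model(name): a dict with "vertical_fov" (degrees; the focal length in pixels is half the picture's height over the tangent of half this angle, whatever the lens; pixels are square), "cx", "cy" (the principal point, pixels), "dist" ([k1, k2, p1, p2, k3] as OpenCV has them; the pictures are not rectified), "R" (3x3) and "t" (3): a world point X has camera coordinates R X + t; the wrist camera has in their place "mount" (4x4, takes a point from camera to tool coordinates, whose origin is the TCP and whose axes are the tool frame's). Camera axes: x right, y down, z forward; pixel columns grow to the right and rows downward; lengths in m; the calibration is good to about 2 mm. A picture is of the moment at which its call begins: read the wrist's pose just before it. camera_model takes no time and is no camera call.
- r.hand_in(): hands the job in, once; it reports no verdict.
Trained networks look in the newest picture that a camera, given by its name, has taken for a name from the list of things; names that differ only in an ending like _2 or _b are one class to them, and where a whole thing is asked for, a point or a joint stands for the part that bears it (a point fixed in the world has none). Each returns a list of dicts, best first, with "p" (0 to 1); they miss things now and then, are a little off and sometimes report something else, mostly with a low value. They report only what shows in the picture. A call takes as long as a camera call. They do not tell look-alikes from the thing itself.
- r.recognise(label, camera): "xy" ([column, row] in pixels, amid what is visible of it).
- r.cut_out(label, camera): "pixels" (420x560 bool, what is visible of it) and "xy" ([column, row] in pixels, amid what is visible of it).
- r.mark_of(label, camera): "xy" ([column, row] in pixels: a listed point, or the origin of a listed thing).
The state is a dict: "time_s": time; "qpos": joint angles; "dq": joint speeds; "effort": joint torques, N m; "tcp_pos": TCP position; "tcp_rot": TCP orientation; "force": force on the tool from outside, world axes, zero at the start; "moment": the same for the moment, N m; "gripper_width": opening from 0.0 (shut) to 1.0 (fully open).
Only numpy, scipy, OpenCV 4.12 (cv2) and the standard library are available. Lean on these libraries where they do the work, as an engineer would, in place of code of your own. Each camera call takes 0.05 s, during which the arm holds its last target.

## Task

Get the small guillotine ready to cut scent blotters to the length marked by the red rider on its scale. With the crank, first wind the back gauge back until its pointer is clearly behind the rider (about half a centimetre), then wind it forward and stop with the pointer level with the rider, so that the spindle's slack is taken up. Then slide the blue-backed block of card lengthways under the clamp, blue side up, flat on the bed and square against the back gauge, and let go of it, without moving the gauge off its mark or disturbing the other things on the counter.

Things in the scene. Friction and masses are not known exactly. Their poses are not given: they have to be found in the camera images.
- bed (a point): Point on the flat steel bed of the cream guillotine, on the knife line at mid-width, 130 mm above the counter. Its x axis points to the machine's rear, y to its left seen from the robot, z up; the machine is turned by this yaw. The front bed runs 130 mm forward (-x), the rear bed 180 mm back, both 330 mm wide. A side lay 12 mm high stands on the front bed at y = 113 to 123 mm.
- clamp (a point): Middle of the clamp beam's lower front edge, 22 mm above the bed (the gap for the card) and 22 mm in front of the knife line. The arch (clamp, knife, crosshead) runs 60 mm back from here and is closed up to 308 mm above the counter; its posts leave y = -125 to +125 mm free. A black wheel on top reaches 362 mm, the knife lever on the right (y about -180 to -240 mm) 510 mm.
- crank_axis (a point): Point on the crank's fixed axis of rotation, 80 mm above the counter, at the middle of the handle's length; the axis runs along the machine's x and sticks out of the front panel towards the robot. Same axes as bed; it lies 185 mm in front of the knife line.
- handle (a point): Centre of the crank's black handle: a round sleeve 20 mm thick and 60 mm long, along the machine's x, spinning freely on its pin, on a circle of 40 mm radius (in the machine's upright y-z plane) about crank_axis. The steel crank arm begins 31 mm behind this point, the front panel 55 mm behind it. Best pinched from above, up to 15 mm in front of its centre. Ignore its orientation.
- spindle (a joint): Angle in rad that the crank has been turned, 0 at the start wherever its handle then stands; it grows counter-clockwise as seen from the robot, which winds the back gauge back (to the machine's rear, +x); clockwise brings it forward. One turn moves the spindle's nut by 12 mm; about 2 N at the handle turns it. It stays where it is left; range -5 to 23.
- gauge (a joint): Travel of the back gauge (m), growing to the machine's rear; at 0 its face is 45 mm behind the knife line, and it starts within 3 mm in front of that, always in front of the rider. It ends at -0.010 and 0.045.
- slack (a joint): Free play between the worn spindle nut and the back gauge: 0 when the gauge was last driven forward (slack taken up, so that card pushed against it cannot shift it), 0.003 m when it was last driven back. After a change of direction the crank turns a quarter turn (3 mm) before the gauge follows.
- gauge_face (a point): Mid-width point of the blue-grey back gauge's flat front face, 6 mm above the bed; the gauge is 200 mm wide and 31 mm high and slides along the machine's x behind the knife. Same axes as bed.
- pointer (a point): Tip of the gauge's black pointer, over the white scale rail along the right (-y) edge of the rear bed; carried on an arm 60 mm behind the gauge's face.
- mark (a point): Centre of the red rider clipped on the scale rail; the length to be set. Same axes as bed. The pointer is level with it when their x in the machine's axes agree.
- blue_block_center (a point): Centre of the block of blotter card with the blue upper side: 200 mm (its x) by 50 mm (its y) by 12 mm thick, 95 g, stiff, lying flat on the counter to the left or right of the guillotine. A second block of the same size with a kraft-brown upper side lies on the other side and stays there.
- kraft_block: Bystander: the brown block, 200 x 50 x 12 mm, origin at the middle of its underside.
- amber_bottle: Bystander: amber bottle 38 mm across, 105 mm tall, standing left of the crank; origin at the middle of its foot.
- espresso_cup: Bystander: white cup 62 mm across, 55 mm tall, right of the crank; origin at the middle of its foot.
- paperweight: Bystander: brass weight 38 mm across, 42 mm tall, standing on the right of the front bed; origin at the middle of its foot.
- scent_bottle: Bystander: square rose-coloured bottle 30 x 52 mm, 94 mm tall with its black cap, left of the guillotine; origin at the middle of its foot.
- acrylic_riser: Bystander: frosted acrylic bridge 70 x 80 mm, 74 mm tall, right of the guillotine; origin at the middle of its foot.
- dropper: Bystander: small green bottle 28 mm across, 75 mm tall, far left in front of the cream coffee machine (305 mm high, its near side about 500 mm left of the robot's axis); origin at the middle of its foot.
There are look-alikes about, which are no part of the job. What is shaped like the part that bears blue_block_center but orange or pink is not meant.

How it is judged:
By the outcome, as a careful person would: the job done as asked, in the order asked, and still so for the second after the job is handed in, with the robot touching nothing.
It also fails if it takes over 72 s, if anything falls off the work surface, if the arm or the gripper's body presses on something with over 40 N, if the wrist force passes 120 N, or if a joint passes its speed limit or range.

## Working session

There is one attempt and no reset: what is moved stays moved. The work goes in short steps, Python scripts to look and compute and a tool call to move; the robot and the scene stay as the last step left them, time stands still between calls to the robot, and variables do not carry over. Pictures are saved under pics/ and viewed, and the job is handed in when it is done.

Besides the shell and the picture viewer there is one more tool, called after ">>>" in YAML: its name, and indented under it one key for each argument. send_rows: Moves the arm, as the interface text tells. Its arguments: {"type":"object","properties":{"motion":{"type":"array","items":{"type":"object","properties":{"linear":{"type":"array","items":{"type":"number"}},"twist":{"type":"array","items":{"type":"number"}}}}},"claw":{"type":"number"},"grip_force":{"type":"number"}},"required":["motion"]}

```bash
ls; mkdir -p pics; python3 - <<'E'
from workcell import r
import cv2
s=r.state()
print(s['time_s'],s['tcp_pos'],s['tcp_rot'],s['gripper_width'],r.hold_point_z)
for c in ['side','top']:
    im=r.grab_frame(c); cv2.imwrite(f'pics/{c}0.png',cv2.resize(im[:,:,::-1],(784,588)))
    m=r.camera_model(c); print(c,m)
    for l in ['bed','clamp','crank_axis','handle','gauge_face','pointer','mark','blue_block_center','kraft_block','amber_bottle','espresso_cup','paperweight','scent_bottle','acrylic_riser']:
        d=r.mark_of(l,c); print(l,[(round(e['p'],2),[round(float(v),1) for v in e['xy']]) for e in d[:3]])
print(r.camera_model('wrist'))
print(r.state()['time_s'])
E
```

```text
pics
0.0 [ 0.1961434  -0.51350854  0.23067406] [[-3.08874122e-04  3.56764991e-01 -9.34194116e-01]
 [ 1.31172890e-03 -9.34193212e-01 -3.56765080e-01]
 [-9.99999092e-01 -1.33560492e-03 -1.79430840e-04]] 0.9969946273795723 0.0187
side {'vertical_fov': 45.487936243592685, 'cx': 277.8036965386188, 'cy': 215.06971634366684, 'dist': array([-0.0748205,  0.       ,  0.       ,  0.       ,  0.       ]), 'R': array([[-0.52829596, -0.84904813,  0.00454482],
       [-0.7205851 ,  0.4455196 , -0.53129031],
       [ 0.44906624, -0.28395345, -0.84717764]]), 't': array([0.35211932, 0.41844251, 1.23812228])}
bed [(0.8, [287.8, 173.6])]
clamp [(0.93, [293.9, 175.5])]
crank_axis [(0.72, [322.1, 235.5])]
handle [(0.68, [327.2, 237.6]), (0.16, [332.2, 182.8])]
gauge_face [(0.27, [220.1, 318.7])]
pointer [(0.29, [332.6, 186.9])]
mark []
blue_block_center [(0.95, [299.9, 310.3]), (0.82, [219.2, 315.3]), (0.6, [182.5, 399.2])]
kraft_block [(0.7, [409.5, 206.3])]
amber_bottle [(0.57, [271.9, 261.2]), (0.32, [379.3, 139.0])]
espresso_cup [(0.83, [374.4, 233.3])]
paperweight [(0.62, [331.4, 187.5])]
scent_bottl
[... 859 characters left out ...]
espresso_cup [(0.85, [350.2, 245.6]), (0.59, [312.6, 169.6])]
paperweight [(0.57, [337.9, 202.1])]
scent_bottle [(0.52, [206.5, 165.1])]
acrylic_riser [(0.36, [305.7, 228.6])]
{'vertical_fov': 59.883792709529814, 'cx': 280.3871669404888, 'cy': 208.97447333327364, 'dist': array([-0.01934674,  0.        ,  0.        ,  0.        ,  0.        ]), 'mount': array([[ 6.06942931e-04, -2.86889882e-01,  9.57963375e-01,
        -1.41985669e-01],
       [ 9.99998305e-01,  1.83946026e-03, -8.26956079e-05,
        -2.29809988e-03],
       [-1.73841103e-03,  9.57961801e-01,  2.86890512e-01,
        -7.32719750e-02],
       [ 0.00000000e+00,  0.00000000e+00,  0.00000000e+00,
         1.00000000e+00]])}
1.5
```

View pics/side0.png

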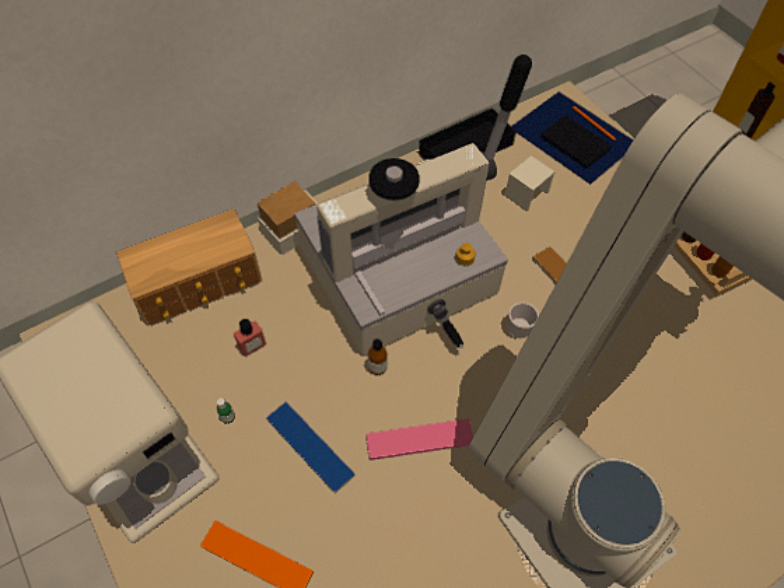

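View pics/top0.png

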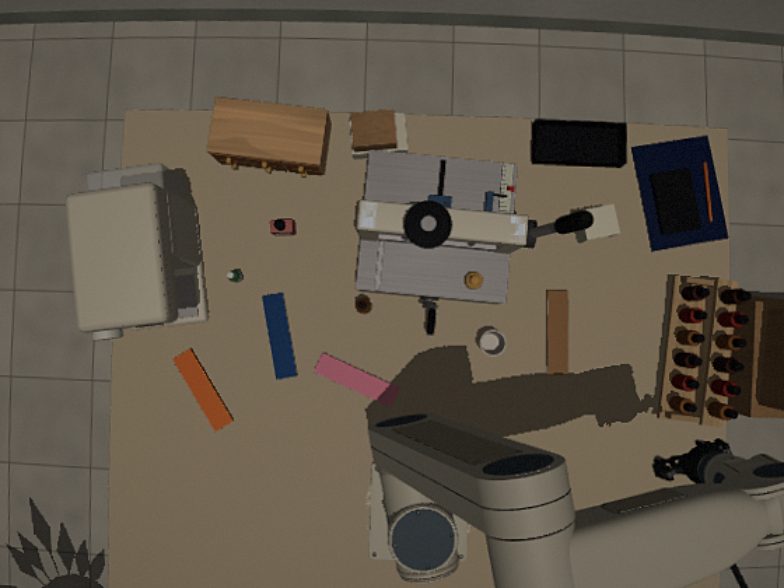

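```bash
cat > h.py <<'E'
import numpy as np, cv2
from workcell import r
def K(m):
    f=210/np.tan(np.radians(m['vertical_fov'])/2); return np.array([[f,0,m['cx']],[0,f,m['cy']],[0,0,1.]])
def cam(c,s=None):
    m=r.camera_model(c)
    if 'R' in m: return K(m),m['dist'],np.array(m['R']),np.array(m['t'])
    s=s or r.state()
    M=np.array(m['mount']); T=np.eye(4); T[:3,:3]=s['tcp_rot']; T[:3,3]=s['tcp_pos']
    W=np.linalg.inv(T@M); return K(m),m['dist'],W[:3,:3],W[:3,3]
def ray(C,xy):
    k,d,R,t=C; p=cv2.undistortPoints(np.array([[xy]],float),k,d)[0,0]
    return -R.T@t, R.T@np.array([p[0],p[1],1.])
def atz(C,xy,z):
    o,d=ray(C,xy); return o+d*(z-o[2])/d[2]
def proj(C,X):
    k,d,R,t=C; return cv2.projectPoints(np.atleast_2d(X).astype(float),cv2.Rodrigues(R)[0],t,k,d)[0][:,0]
E
python3 - <<'E'
from h import *
S=cam('side');T=cam('top')
P={'bed':(.13,[287.8,173.6],[310.2,170.2]),'clamp':(.152,[293.9,175.5],[315,172]),'crank':(.08,[322.1,235.5],[303.4,229.5]),'handle':(.05,[327.2,237.6],[305.9,230]),
'blue':(.012,[219.2,315.3],None),'kraft':(0,[409.5,206.3],[394.9,237.8]),'amber':(0,[271.9,261.2],[259.7,220.8]),'cup':(0,[374.4,233.3],[350.2,245.6]),'pw':(.13,[331.4,187.5],[337.9,202.1]),'blueT':(.012,None,[280/1.4,335/1.4])}
P['blueT']=(.012,None,[200,239.3])
for n,(z,a,b) in P.items():
    print(n,atz(S,a,z).round(3) if a else '',atz(T,b,z).round(3) if b else '')
E
```

```text
bed [ 0.639 -0.015  0.13 ] [ 0.631 -0.012  0.13 ]
clamp [ 0.61  -0.017  0.152] [ 0.624 -0.026  0.152]
crank [ 0.442 -0.003  0.08 ] [0.449 0.001 0.08 ]
handle [ 0.442 -0.023  0.05 ] [ 0.448 -0.009  0.05 ]
blue [0.414 0.339 0.012] 
kraft [ 0.42  -0.319  0.   ] [ 0.429 -0.309  0.   ]
amber [0.482 0.134 0.   ] [0.474 0.142 0.   ]
cup [ 0.402 -0.169  0.   ] [ 0.4  -0.16  0.  ]
pw [ 0.534 -0.093  0.13 ] [ 0.536 -0.1    0.13 ]
blueT  [0.407 0.337 0.012]
```

```bash
python3 - <<'E'
from h import *
im=r.grab_frame('top'); cv2.imwrite('top_raw.png',im[:,:,::-1])
a=im[105:175,250:390,::-1]; b=im[190:260,250:390,::-1]
cv2.imwrite('pics/topc.png',cv2.resize(np.vstack([a,b]),None,fx=4,fy=4,interpolation=cv2.INTER_CUBIC))
im=r.grab_frame('side'); cv2.imwrite('pics/sidec.png',cv2.resize(im[90:260,200:390,::-1],None,fx=3.4,fy=3.4,interpolation=cv2.INTER_CUBIC))
T=cam('top')
print(atz(T,[365,134.3],.14),atz(T,[360.4,137.8],.14))
E
```

```text
[ 0.74585565 -0.17744124  0.14      ] [ 0.73451149 -0.16340617  0.14      ]
```

View pics/topc.png

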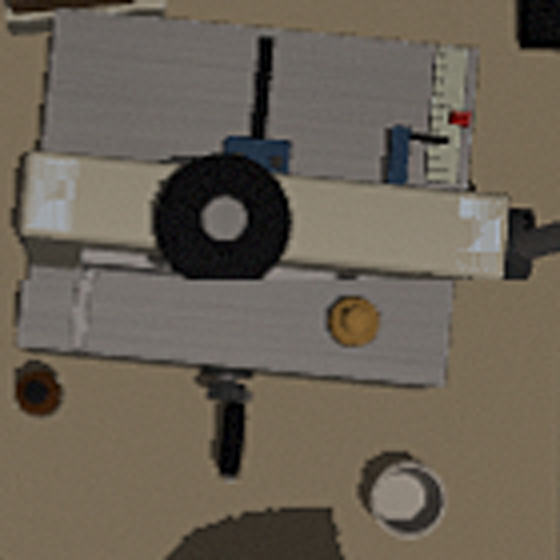

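View pics/sidec.png

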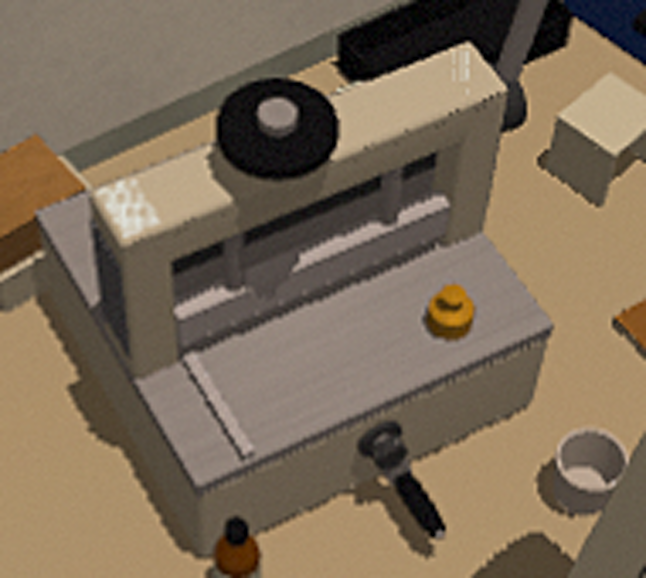

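```bash
python3 - <<'E'
from h import *
T=cam('top');S=cam('side')
px=[[255,206.75],[360.7,216.25],[263,107.7],[368.6,116.8]]
mp=np.array([[-.13,.165],[-.13,-.165],[.18,.165],[.18,-.165]])
W=np.array([atz(T,p,.13)[:2] for p in px]); print(W.round(4))
# side: front corners
sp=[[200+205/3.4,90+487/3.4],[200+551/3.4,90+326/3.4],[200+38/3.4,90+210/3.4]]
W2=np.array([atz(S,p,.13)[:2] for p in sp]); print(W2.round(4))
def fit(W,m):
    a=m-m.mean(0);b=W-W.mean(0)
    y=np.arctan2((a[:,0]*b[:,1]-a[:,1]*b[:,0]).sum(),(a*b).sum())
    R=np.array([[np.cos(y),-np.sin(y)],[np.sin(y),np.cos(y)]]); t=W.mean(0)-R@m.mean(0)
    print(y,t,(m@R.T+t-W).round(4).tolist()); return R,t
R,t=fit(W,mp); R2,t2=fit(W2,mp[:3]); fit(np.vstack([W,W2]),np.vstack([mp,mp[:3]]))
for n,p,z in [('pointer',[361.7,140],.14),('rider',[364.75,134.75],.14),('handle end',[250+228/4,190+(475-280)/4],.05)]:
    print(n,(R.T@(atz(T,p,z)[:2]-t)).round(4), atz(T,p,z).round(4))
print('side handle end (z.05)',atz(S,[200+437/3.4,90+530/3.4],.05))
# triangulate handle near end
o1,d1=ray(T,[250+228/4,190+(475-280)/4]);o2,d2=ray(S,[200+437/3.4,90+530/3.4])
A=np.stack([d1,-d2],1);x=np.linalg.lstsq(A,o2-o1,rcond=None)[0];print(o1+d1*x[0],o2+d2*x[1])
E
```

```text
[[ 0.5146  0.1529]
 [ 0.4946 -0.1704]
 [ 0.8213  0.1378]
 [ 0.8032 -0.1897]]
[[ 0.512   0.151 ]
 [ 0.4935 -0.1692]
 [ 0.8234  0.1324]]
-0.05723942426848812 [ 0.63347747 -0.01591264] [[-0.0015, 0.0033], [-0.0004, -0.0028], [0.0013, 0.0007], [0.0006, -0.0012]]
-0.06733855460358561 [ 0.63255661 -0.01861186] [[0.0019, 0.0038], [-0.0018, -0.0053], [-0.0002, 0.0015]]
-0.06047205016376781 [ 0.63325207 -0.01695537] [[-0.0012, 0.0027], [-0.0011, -0.0034], [0.0016, -0.001], [-0.0002, -0.0028], [0.0015, 0.0046], [-0.0, -0.0046], [-0.0005, 0.0045]]
pointer [ 0.1029 -0.146 ] [ 0.7278 -0.1675  0.14  ]
rider [ 0.12   -0.1542] [ 0.7444 -0.1767  0.14  ]
handle end [-0.2135 -0.0091] [ 0.4198 -0.0128  0.05  ]
side handle end (z.05) [ 0.41852673 -0.0109997   0.05      ]
[ 0.41968265 -0.01300618  0.04617162] [ 0.42007114 -0.01250647  0.04613207]
```

```bash
cat >> h.py <<'E'
from scipy.spatial.transform import Rotation as Ro
PSI=-0.060; BED=np.array([0.633,-0.017])
def Rm(psi=PSI): return np.array([[np.cos(psi),-np.sin(psi)],[np.sin(psi),np.cos(psi)]])
def m2w(x,y,z): return np.r_[BED+Rm()@[x,y],z]
def Rdown(az): # tool x down, tool z heading az
    z=np.array([np.cos(az),np.sin(az),0]);x=np.array([0,0,-1.]);return np.stack([x,np.cross(z,x),z],1)
def plan(p1,R1,n,p0=None,R0=None,way=None,rv=None):
    s=r.state(); p0=s['tcp_pos'] if p0 is None else p0; R0=np.array(s['tcp_rot']) if R0 is None else R0
    if rv is None: rv=Ro.from_matrix(R0.T@R1).as_rotvec()
    rv=np.array(rv)
    p=np.array(p0);R=R0
    print('tot rot',np.degrees(rv).round(1))
    for k in range(n):
        q=p0+(np.array(p1)-p0)*(k+1)/n; Rn=R0@Ro.from_rotvec(rv*(k+1)/n).as_matrix()
        print('{"linear":%s,"twist":%s},'%((R.T@(q-p)*100).round(2).tolist(),np.degrees(Ro.from_matrix(R.T@Rn).as_rotvec()).round(1).tolist()))
        p,R=q,Rn
E
python3 - <<'E'
from h import *
plan([.405,-.01,.22],Rdown(PSI),15,rv=None)
E
```

```text
tot rot [-155.7   -0.    -0. ]
{"linear":[0.08, -2.64, -2.5],"twist":[-10.4, -0.0, -0.0]},
{"linear":[0.08, -2.15, -2.93],"twist":[-10.4, -0.0, -0.0]},
{"linear":[0.08, -1.58, -3.27],"twist":[-10.4, -0.0, -0.0]},
{"linear":[0.08, -0.97, -3.5],"twist":[-10.4, -0.0, -0.0]},
{"linear":[0.08, -0.32, -3.62],"twist":[-10.4, -0.0, -0.0]},
{"linear":[0.08, 0.34, -3.62],"twist":[-10.4, -0.0, -0.0]},
{"linear":[0.08, 0.98, -3.5],"twist":[-10.4, -0.0, -0.0]},
{"linear":[0.08, 1.6, -3.27],"twist":[-10.4, -0.0, -0.0]},
{"linear":[0.08, 2.16, -2.93],"twist":[-10.4, -0.0, -0.0]},
{"linear":[0.08, 2.65, -2.49],"twist":[-10.4, -0.0, -0.0]},
{"linear":[0.08, 3.06, -1.97],"twist":[-10.4, -0.0, -0.0]},
{"linear":[0.08, 3.36, -1.39],"twist":[-10.4, -0.0, -0.0]},
{"linear":[0.08, 3.56, -0.76],"twist":[-10.4, -0.0, -0.0]},
{"linear":[0.08, 3.63, -0.11],"twist":[-10.4, -0.0, -0.0]},
{"linear":[0.08, 3.59, 0.55],"twist":[-10.4, -0.0, -0.0]},
```

>>> send_rows:
  motion:
    - {"linear": [0.1, -2.6, -2.5], "twist": [-10.4, 0, 0]}
    - {"linear": [0.1, -2.1, -2.9], "twist": [-10.4, 0, 0]}
    - {"linear": [0.1, -1.6, -3.3], "twist": [-10.4, 0, 0]}
    - {"linear": [0.1, -1.0, -3.5], "twist": [-10.4, 0, 0]}
    - {"linear": [0.1, -0.3, -3.6], "twist": [-10.4, 0, 0]}

```text
time_s: 2.22
tcp_pos: [0.266, -0.3455, 0.2264]
tcp_rot: [[0.0, 0.957, -0.288], [-0.0, -0.288, -0.957], [-1.0, 0.0, 0.0]]
force: [0.6, 0.9, -0.0]
gripper_width: 0.998
```

>>> send_rows:
  motion:
    - {"linear": [0.1, 0.3, -3.6], "twist": [-10.4, 0, 0]}
    - {"linear": [0.1, 1.0, -3.5], "twist": [-10.4, 0, 0]}
    - {"linear": [0.1, 1.6, -3.3], "twist": [-10.4, 0, 0]}
    - {"linear": [0.1, 2.1, -2.9], "twist": [-10.4, 0, 0]}
    - {"linear": [0.1, 2.6, -2.5], "twist": [-10.4, 0, 0]}

```text
time_s: 2.85
tcp_pos: [0.3339, -0.1777, 0.2214]
tcp_rot: [[0.0, 0.817, 0.577], [-0.0, 0.577, -0.817], [-1.0, 0.0, 0.001]]
force: [0.5, -0.6, 1.1]
gripper_width: 0.999
```

>>> send_rows:
  motion:
    - {"linear": [0.1, 3.1, -2.0], "twist": [-10.4, 0, 0]}
    - {"linear": [0.1, 3.4, -1.4], "twist": [-10.4, 0, 0]}
    - {"linear": [0.1, 3.6, -0.8], "twist": [-10.4, 0, 0]}
    - {"linear": [0.1, 3.6, -0.1], "twist": [-10.4, 0, 0]}
    - {"linear": [0.1, 3.6, 0.6], "twist": [-10.4, 0, 0]}
  claw: 0.6

```text
time_s: 3.48
tcp_pos: [0.4035, -0.0082, 0.2164]
tcp_rot: [[0.001, 0.048, 0.999], [-0.0, 0.999, -0.048], [-1.0, -0.0, 0.001]]
force: [-0.3, -0.4, 0.8]
gripper_width: 0.599
```

```bash
python3 - <<'E'
from h import *
s=r.state();print(s['time_s'],s['tcp_pos'].round(4),s['qpos'],np.array(s['tcp_rot']).round(3).tolist())
im=r.grab_frame('wrist'); cv2.imwrite('pics/w1.png',cv2.resize(im[:,:,::-1],(784,588)))
C=cam('wrist',s)
for l in ['handle','crank_axis','clamp','bed','paperweight','amber_bottle','espresso_cup']:
    for e in r.mark_of(l,'wrist')[:2]: print(l,e['p'],np.array(e['xy']).round(1))
E
```

```text
3.475 [ 0.4035 -0.0082  0.2164] [-2.29025219e-01  1.30878747e-02 -3.11583582e-01  1.24552589e+00
 -6.65505961e-05 -1.81041843e-01] [[0.001, 0.048, 0.999], [-0.0, 0.999, -0.048], [-1.0, -0.0, 0.001]]
handle 0.6 [277.4 230.8]
crank_axis 0.74 [423.9 239.7]
crank_axis 0.6 [287.2 250.1]
amber_bottle 0.9 [424.  240.5]
```

View pics/w1.png

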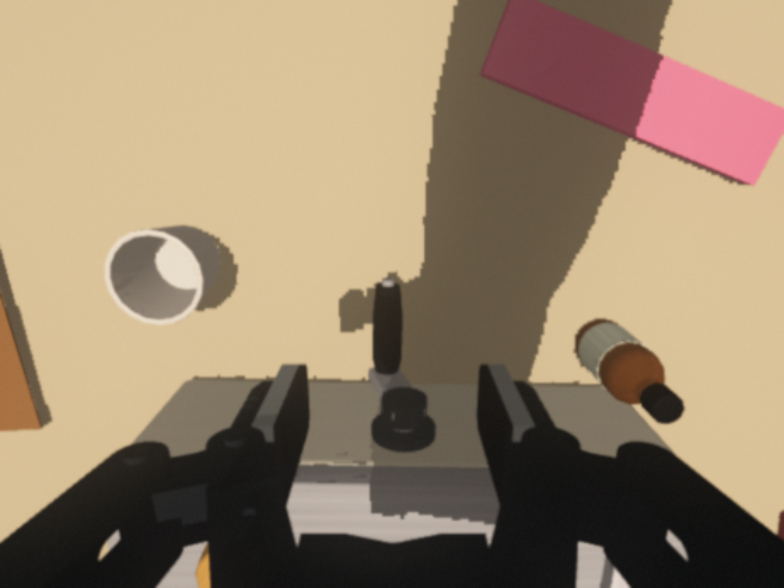

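```bash
python3 - <<'E'
from h import *
W=cam('wrist');T=cam('top');S=cam('side')
rays=[ray(T,[250+228/4,190+(475-280)/4]),ray(S,[200+437/3.4,90+530/3.4]),ray(W,[388/1.4,284/1.4])]
A=np.zeros((3,3));b=np.zeros(3)
for o,d in rays:
    d=d/np.linalg.norm(d);P=np.eye(3)-np.outer(d,d);A+=P;b+=P@o
X=np.linalg.solve(A,b);print('near end',X)
for o,d in rays:
    d=d/np.linalg.norm(d);print(((np.eye(3)-np.outer(d,d))@(X-o)).round(4))
for z in (.04,.045,.05,.055): 
    a=atz(W,[388/1.4,285/1.4],z);c=atz(W,[386/1.4,372/1.4],z);print(z,a.round(4),c.round(4),np.linalg.norm(a-c))
n=np.r_[Rm()[:,0],0]
for px,xm in [((403,432),-.132),((404,415),-.14),((405,400),-.155)]:
    o,d=ray(W,np.array(px)/1.4); l=(n@(m2w(xm,0,.08)-o))/(n@d); p=o+l*d; q=Rm().T@(p[:2]-BED); print('hub',p.round(4),'mach',q.round(4),p[2].round(4))
print('h mach',(Rm().T@(X[:2]-BED)).round(4))
# panel top edge yaw: left (195,380) right (600,383)? at z=.13
print(atz(W,[300/1.4,381/1.4],.0),atz(W,[600/1.4,383/1.4],.0))
E
```

```text
near end [ 0.41893595 -0.01229054  0.04571874]
[-0.0007  0.0007 -0.    ]
[-0.0011  0.0002 -0.0005]
[ 0.0018 -0.0009  0.0005]
0.04 [ 0.4192 -0.0115  0.04  ] [ 0.4808 -0.0164  0.04  ] 0.06173785553549866
0.045 [ 0.4178 -0.0114  0.045 ] [ 0.4784 -0.0162  0.045 ] 0.060768126577045896
0.05 [ 0.4164 -0.0113  0.05  ] [ 0.476 -0.016  0.05 ] 0.05979839761859307
0.055 [ 0.415  -0.0112  0.055 ] [ 0.4736 -0.0158  0.055 ] 0.0588286686601403
hub [ 0.5014 -0.0067  0.0827] mach [-0.132   0.0024] 0.0827
hub [ 0.4934 -0.0055  0.0762] mach [-0.14    0.0031] 0.0762
hub [ 0.4785 -0.0044  0.0847] mach [-0.155   0.0033] 0.0847
h mach [-0.214  -0.0081]
[ 0.50377012 -0.08489181  0.        ] [0.51840253 0.14736668 0.        ]
```

```bash
python3 - <<'E'
from h import *
g=m2w(-.196,-.008,.024);print(g)
plan(g,Rdown(PSI),5)
E
```

```text
[ 0.43687298 -0.01323266  0.024     ]
tot rot [0.2 0.  0. ]
{"linear":[3.85, -0.02, 0.68],"twist":[0.0, 0.0, 0.0]},
{"linear":[3.85, -0.02, 0.68],"twist":[0.0, 0.0, 0.0]},
{"linear":[3.85, -0.02, 0.68],"twist":[0.0, 0.0, 0.0]},
{"linear":[3.85, -0.02, 0.68],"twist":[0.0, 0.0, 0.0]},
{"linear":[3.85, -0.02, 0.68],"twist":[0.0, 0.0, 0.0]},
```

>>> send_rows:
  motion:
    - {"linear": [3.85, 0, 1.1], "twist": [0, 0, 0]}
    - {"linear": [3.85, 0, 1.1], "twist": [0, 0, 0]}
    - {"linear": [3.85, -0.1, 1.2], "twist": [0, 0, 0]}
    - {"linear": [3.85, 0, 0], "twist": [0, 0, 0]}
    - {"linear": [3.85, 0, 0], "twist": [0, 0, 0]}

```text
time_s: 4.5
tcp_pos: [0.437, -0.0132, 0.0227]
tcp_rot: [[0.0, 0.056, 0.998], [-0.0, 0.998, -0.056], [-1.0, -0.0, 0.0]]
force: [1.5, -0.1, -0.9]
gripper_width: 0.599
```

```bash
python3 - <<'E'
from h import *
im=r.grab_frame('wrist'); cv2.imwrite('pics/w2.png',im[:,:,::-1])
s=r.state();print(s['time_s'],s['tcp_pos'].round(4),s['force'])
E
```

```text
4.55 [ 0.4346 -0.0127  0.0189] [-3.21480789 -0.1219255  -4.24438967]
```

View pics/w2.png

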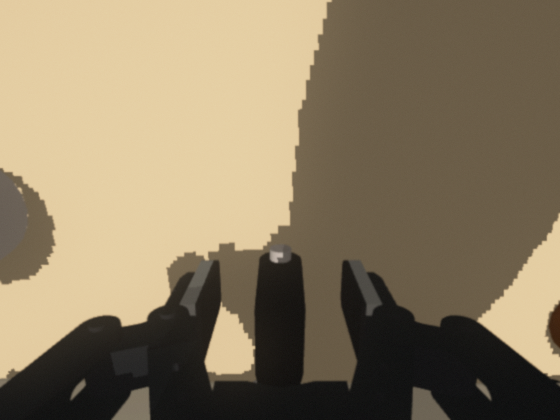

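>>> send_rows:
  motion:
    - {"linear": [0, 0, 0], "twist": [0, 0, 0]}
    - {"linear": [0, 0, 0], "twist": [0, 0, 0]}
    - {"linear": [0, 0, 0], "twist": [0, 0, 0]}
    - {"linear": [0, 0, 0], "twist": [0, 0, 0]}
  claw: 0
  grip_force: 40

```text
time_s: 5.05
tcp_pos: [0.4378, -0.0125, 0.0249]
tcp_rot: [[0.002, 0.054, 0.999], [-0.001, 0.999, -0.054], [-1.0, -0.0, 0.002]]
force: [-0.5, -1.0, 5.2]
gripper_width: 0.219
```

```bash
python3 - <<'E'
from h import *
im=r.grab_frame('wrist'); cv2.imwrite('pics/w3.png',im[:,:,::-1])
s=r.state();print(s['time_s'],s['tcp_pos'].round(4),s['force'])
th=-74.
p=lambda t:np.array([-4*np.sin(np.radians(t)),-4*np.cos(np.radians(t))])
for k in range(30):
    a=th+24*k; print(k,(p(a+24)-p(a)).round(2))
E
```

```text
5.1 [ 0.4378 -0.0124  0.0248] [-0.70961917  0.48150868  7.81269618]
0 [-0.78 -1.47]
1 [-1.31 -1.02]
2 [-1.61 -0.4 ]
3 [-1.64  0.29]
4 [-1.38  0.93]
5 [-0.88  1.41]
6 [-0.23  1.65]
7 [0.46 1.6 ]
8 [1.07 1.27]
9 [1.49 0.73]
10 [1.66 0.06]
11 [ 1.54 -0.62]
12 [ 1.16 -1.2 ]
13 [ 0.57 -1.56]
14 [-0.12 -1.66]
15 [-0.78 -1.47]
16 [-1.31 -1.02]
17 [-1.61 -0.4 ]
18 [-1.64  0.29]
19 [-1.38  0.93]
20 [-0.88  1.41]
21 [-0.23  1.65]
22 [0.46 1.6 ]
23 [1.07 1.27]
24 [1.49 0.73]
25 [1.66 0.06]
26 [ 1.54 -0.62]
27 [ 1.16 -1.2 ]
28 [ 0.57 -1.56]
29 [-0.12 -1.66]
```

View pics/w3.png

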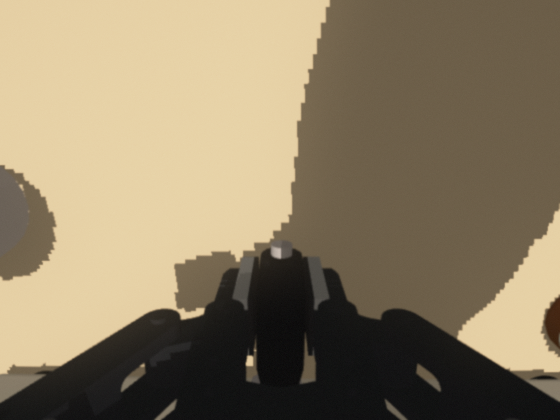

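>>> send_rows:
  motion:
    - {"linear": [-0.78, -1.47, 0], "twist": [0, 0, 0]}
    - {"linear": [-1.31, -1.02, 0], "twist": [0, 0, 0]}
    - {"linear": [-1.61, -0.4, 0], "twist": [0, 0, 0]}

```text
time_s: 5.48
tcp_pos: [0.4357, -0.0424, 0.0616]
tcp_rot: [[0.0, 0.055, 0.998], [-0.001, 0.998, -0.055], [-1.0, -0.001, 0.0]]
force: [3.5, 4.1, -3.7]
gripper_width: 0.214
```

>>> send_rows:
  motion:
    - {"linear": [-1.64, 0.29, 0], "twist": [0, 0, 0]}
    - {"linear": [-1.38, 0.93, 0], "twist": [0, 0, 0]}

```text
time_s: 5.72
tcp_pos: [0.4365, -0.0305, 0.0925]
tcp_rot: [[0.001, 0.056, 0.998], [-0.003, 0.998, -0.056], [-1.0, -0.003, 0.001]]
force: [4.6, 0.3, -5.9]
gripper_width: 0.217
```

```bash
python3 - <<'E'
from h import *
s=r.state();p=s['tcp_pos'];print(s['time_s'],p.round(4),s['force'])
q=Rm().T@(p[:2]-BED);print(q,p[2]+.0187)
im=r.grab_frame('wrist'); cv2.imwrite('pics/w4.png',im[:,:,::-1])
E
```

```text
5.725 [ 0.4365 -0.0305  0.0925] [ 4.55527042  0.27247262 -5.92155264]
[-0.19532266 -0.0252334 ] 0.11116970438061888
```

View pics/w4.png

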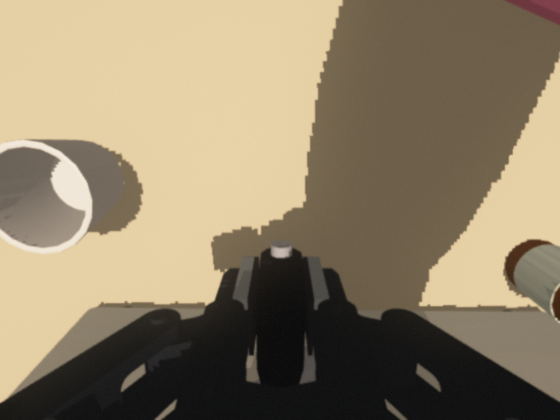

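>>> send_rows:
  motion:
    - {"linear": [-0.88, 1.41, 0], "twist": [0, 0, 0]}
    - {"linear": [-0.23, 1.65, 0], "twist": [0, 0, 0]}
    - {"linear": [0.46, 1.6, 0], "twist": [0, 0, 0]}
    - {"linear": [1.07, 1.27, 0], "twist": [0, 0, 0]}
    - {"linear": [1.49, 0.73, 0], "twist": [0, 0, 0]}

```text
time_s: 6.4
tcp_pos: [0.441, 0.0372, 0.0717]
tcp_rot: [[0.003, 0.054, 0.999], [-0.002, 0.999, -0.054], [-1.0, -0.002, 0.003]]
force: [6.5, -19.4, -2.3]
gripper_width: 0.221
```

>>> send_rows:
  motion:
    - {"linear": [1.66, 0.06, 0], "twist": [0, 0, 0]}
    - {"linear": [1.54, -0.62, 0], "twist": [0, 0, 0]}
    - {"linear": [1.16, -1.2, 0], "twist": [0, 0, 0]}
    - {"linear": [0.57, -1.56, 0], "twist": [0, 0, 0]}
    - {"linear": [-0.12, -1.66, 0], "twist": [0, 0, 0]}

```text
time_s: 7.02
tcp_pos: [0.4379, -0.012, 0.0242]
tcp_rot: [[0.002, 0.053, 0.999], [0.001, 0.999, -0.053], [-1.0, 0.002, 0.002]]
force: [1.4, 8.8, 21.2]
gripper_width: 0.22
```

```bash
python3 - <<'E'
from h import *
s=r.state();p=s['tcp_pos'];print(s['time_s'],p.round(4),s['force'])
q=Rm().T@(p[:2]-BED);print(q,p[2]+.0187)
im=r.grab_frame('top'); cv2.imwrite('top1.png',im[:,:,::-1]);cv2.imwrite('pics/t1.png',cv2.resize(im[105:160,320:390,::-1],None,fx=8,fy=8,interpolation=cv2.INTER_CUBIC))
E
```

```text
7.025 [ 0.4379 -0.012   0.0242] [ 1.35472564  8.79433661 21.17035363]
[-0.19503914 -0.0067049 ] 0.04293833997783715
```

View pics/t1.png

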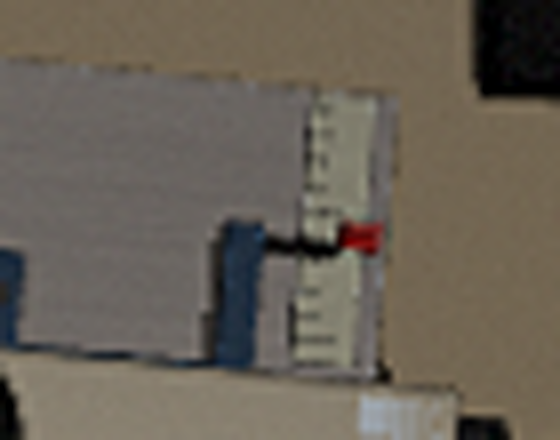

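>>> send_rows:
  motion:
    - {"linear": [-0.93, -1.6, 0], "twist": [0, 0, 0]}
    - {"linear": [-1.31, -1.02, 0], "twist": [0, 0, 0]}
    - {"linear": [-1.61, -0.4, 0], "twist": [0, 0, 0]}
    - {"linear": [-1.64, 0.29, 0], "twist": [0, 0, 0]}
    - {"linear": [-1.38, 0.93, 0], "twist": [0, 0, 0]}

```text
time_s: 7.7
tcp_pos: [0.4364, -0.0305, 0.0926]
tcp_rot: [[0.0, 0.055, 0.998], [-0.001, 0.998, -0.055], [-1.0, -0.001, 0.0]]
force: [8.0, 2.1, -7.8]
gripper_width: 0.219
```

>>> send_rows:
  motion:
    - {"linear": [-0.88, 1.41, 0], "twist": [0, 0, 0]}
    - {"linear": [-0.23, 1.65, 0], "twist": [0, 0, 0]}
    - {"linear": [0.46, 1.6, 0], "twist": [0, 0, 0]}
    - {"linear": [1.07, 1.27, 0], "twist": [0, 0, 0]}
    - {"linear": [1.49, 0.73, 0], "twist": [0, 0, 0]}

```text
time_s: 8.32
tcp_pos: [0.441, 0.0367, 0.0732]
tcp_rot: [[0.003, 0.054, 0.999], [-0.001, 0.999, -0.054], [-1.0, -0.001, 0.003]]
force: [7.6, -13.8, -1.1]
gripper_width: 0.22
```

>>> send_rows:
  motion:
    - {"linear": [1.66, 0.06, 0], "twist": [0, 0, 0]}
    - {"linear": [1.54, -0.62, 0], "twist": [0, 0, 0]}
    - {"linear": [1.16, -1.2, 0], "twist": [0, 0, 0]}
    - {"linear": [0, 0, 0], "twist": [0, 0, 0]}

```text
time_s: 8.82
tcp_pos: [0.4397, 0.0181, 0.0294]
tcp_rot: [[0.001, 0.055, 0.998], [-0.001, 0.998, -0.055], [-1.0, -0.001, 0.002]]
force: [6.0, -3.9, -0.6]
gripper_width: 0.221
```

```bash
python3 - <<'E'
from h import *
s=r.state();p=s['tcp_pos'];print(s['time_s'],p.round(4),s['force'])
q=Rm().T@(p[:2]-BED);print(q,p[2]+.0187)
im=r.grab_frame('top'); cv2.imwrite('top2.png',im[:,:,::-1]);cv2.imwrite('pics/t2.png',cv2.resize(im[105:160,320:390,::-1],None,fx=8,fy=8,interpolation=cv2.INTER_CUBIC))
# circle fit
pts=np.array([[.4378,-.0124,.0248],[.4357,-.0424,.0616],[.4365,-.0305,.0925],[.441,.0372,.0717],[.4379,-.012,.0242],list(p)])
Y=(pts[:,:2]-BED)@Rm()[:,1];Z=pts[:,2]+.0187
sol=np.linalg.lstsq(np.c_[2*Y,2*Z,np.ones(len(Y))],Y**2+Z**2,rcond=None)[0];print(sol[:2],np.sqrt(sol[2]+sol[0]**2+sol[1]**2))
E
```

```text
8.825 [0.4397 0.0181 0.0294] [ 5.96303447 -3.92710996 -0.56605266]
[-0.19501621  0.02344426] 0.04810731210281721
[0.0029529 0.0824308] 0.04030027125195299
```

View pics/t2.png

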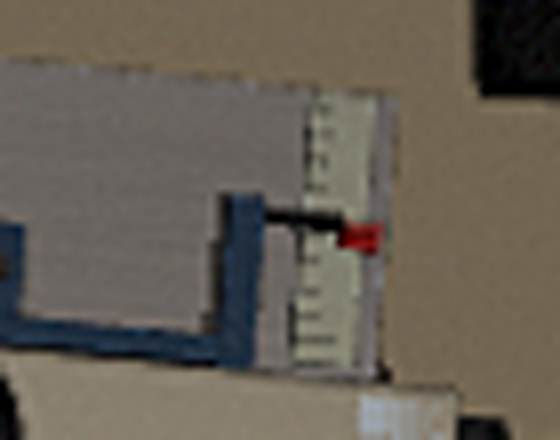

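```bash
python3 - <<'E'
import numpy as np
p=lambda t:np.array([-4.02*np.sin(np.radians(t)),-4.02*np.cos(np.radians(t))])
for k in range(10):
    a=239-21*k; print(k,(p(a-21)-p(a)).round(2))
E
```

```text
0 [-0.97  1.1 ]
1 [-1.3   0.68]
2 [-1.46  0.17]
3 [-1.42 -0.37]
4 [-1.19 -0.85]
5 [-0.81 -1.22]
6 [-0.32 -1.43]
7 [ 0.22 -1.45]
8 [ 0.72 -1.28]
9 [ 1.13 -0.93]
```

>>> send_rows:
  motion:
    - {"linear": [-0.97, 1.1, 0], "twist": [0, 0, 0]}
    - {"linear": [-1.3, 0.68, 0], "twist": [0, 0, 0]}
    - {"linear": [-1.46, 0.17, 0], "twist": [0, 0, 0]}
    - {"linear": [-1.42, -0.37, 0], "twist": [0, 0, 0]}
    - {"linear": [-1.19, -0.85, 0], "twist": [0, 0, 0]}

```text
time_s: 9.5
tcp_pos: [0.4401, 0.0256, 0.093]
tcp_rot: [[0.001, 0.054, 0.999], [-0.002, 0.999, -0.054], [-1.0, -0.002, 0.001]]
force: [11.6, -11.5, -17.5]
gripper_width: 0.219
```

>>> send_rows:
  motion:
    - {"linear": [-0.81, -1.22, 0], "twist": [0, 0, 0]}
    - {"linear": [-0.32, -1.43, 0], "twist": [0, 0, 0]}
    - {"linear": [0.22, -1.45, 0], "twist": [0, 0, 0]}
    - {"linear": [0.72, -1.28, 0], "twist": [0, 0, 0]}
    - {"linear": [1.13, -0.93, 0], "twist": [0, 0, 0]}

```text
time_s: 10.12
tcp_pos: [0.436, -0.0373, 0.0834]
tcp_rot: [[0.001, 0.054, 0.999], [-0.0, 0.999, -0.054], [-1.0, -0.0, 0.001]]
force: [5.5, 3.2, -1.0]
gripper_width: 0.213
```

```bash
cat > ang.py <<'E'
from h import *
s=r.state();p=s['tcp_pos'];q=Rm().T@(p[:2]-BED);z=p[2]+.0187
print(s['time_s'],p.round(4),s['force'].round(1),q.round(4),'th',np.degrees(np.arctan2(z-.0824,-(q[1]-.003))),'rad',np.hypot(z-.0824,q[1]-.003))
im=r.grab_frame('top'); cv2.imwrite('pics/t_%d.png'%(s['time_s']*100),cv2.resize(im[105:160,320:390,::-1],None,fx=8,fy=8,interpolation=cv2.INTER_CUBIC))
print('pics/t_%d.png'%(s['time_s']*100))
E
python3 ang.py
```

```text
10.125 [ 0.436  -0.0373  0.0834] [ 5.5  3.2 -1. ] [-0.1954 -0.0321] th 29.315699738129847 rad 0.040270727625749486
pics/t_1012.png
```

```bash
python3 - <<'E'
from h import *
T=cam('top')
for px,z in [((545,229),.36),((575,221),.48),((592,213),.51),((560,225),.42),((535,235),.3)]: print(px,z,atz(T,np.array(px)/1.4,z).round(3))
E
```

```text
(545, 229) 0.36 [ 0.627 -0.203  0.36 ]
(575, 221) 0.48 [ 0.626 -0.226  0.48 ]
(592, 213) 0.51 [ 0.636 -0.246  0.51 ]
(560, 225) 0.42 [ 0.627 -0.216  0.42 ]
(535, 235) 0.3 [ 0.623 -0.197  0.3  ]
```

View pics/t_1012.png

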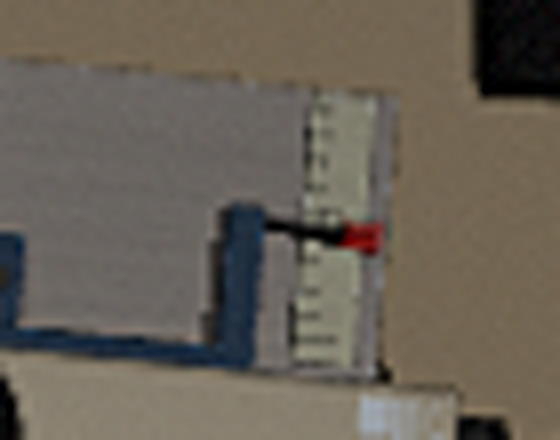

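>>> send_rows:
  motion:
    - {"linear": [0, 0, 0], "twist": [0, 0, 0]}
    - {"linear": [0, 0, 0], "twist": [0, 0, 0]}
  claw: 0.5

```text
time_s: 10.42
tcp_pos: [0.4348, -0.0365, 0.0831]
tcp_rot: [[-0.002, 0.054, 0.999], [0.001, 0.999, -0.054], [-1.0, 0.001, -0.002]]
force: [0.1, -0.0, 0.3]
gripper_width: 0.503
```

>>> send_rows:
  motion:
    - {"linear": [-4.0, 0, -0.5], "twist": [0, 0, 0]}
    - {"linear": [-6.0, 0, 0], "twist": [0, 0, 0]}
    - {"linear": [-6.0, 0, 0], "twist": [-10, 0, 0]}
    - {"linear": [-6.0, 0, 0], "twist": [-10, 0, 0]}
    - {"linear": [-6.0, 0, 0], "twist": [-10, 0, 0]}

```text
time_s: 11.05
tcp_pos: [0.4299, -0.0361, 0.3657]
tcp_rot: [[-0.0, -0.458, 0.889], [0.0, 0.889, 0.458], [-1.0, 0.0, -0.0]]
force: [1.2, 0.5, 0.6]
gripper_width: 0.499
```

```bash
python3 - <<'E'
from h import *
s=r.state();print(s['tcp_pos'],s['time_s'])
plan([.72,-.10,.385],Rdown(np.pi/2+PSI),6)
E
```

```text
[ 0.42990971 -0.03614229  0.36566379] 11.05
tot rot [-59.3  -0.   -0. ]
{"linear":[-0.32, -3.16, 3.81],"twist":[-9.9, -0.0, -0.0]},
{"linear":[-0.32, -3.77, 3.21],"twist":[-9.9, -0.0, -0.0]},
{"linear":[-0.32, -4.26, 2.52],"twist":[-9.9, -0.0, -0.0]},
{"linear":[-0.32, -4.63, 1.75],"twist":[-9.9, -0.0, -0.0]},
{"linear":[-0.32, -4.86, 0.93],"twist":[-9.9, -0.0, -0.0]},
{"linear":[-0.32, -4.95, 0.08],"twist":[-9.9, -0.0, -0.0]},
```

>>> send_rows:
  motion:
    - {"linear": [-1.0, -3.2, 3.8], "twist": [-9.9, 0, 0]}
    - {"linear": [-0.5, -3.8, 3.2], "twist": [-9.9, 0, 0]}
    - {"linear": [-0.3, -4.3, 2.5], "twist": [-9.9, 0, 0]}
    - {"linear": [0, -4.6, 1.7], "twist": [-9.9, 0, 0]}
    - {"linear": [0, -4.9, 0.9], "twist": [-9.9, 0, 0]}
  claw: 0

```text
time_s: 11.68
tcp_pos: [0.6733, -0.0927, 0.3816]
tcp_rot: [[-0.0, -0.973, 0.229], [0.0, 0.229, 0.973], [-1.0, 0.001, 0.0]]
force: [1.1, 0.1, 1.0]
gripper_width: -0.002
```

>>> send_rows:
  motion:
    - {"linear": [0.5, -4.9, 0.1], "twist": [-9.9, 0, 0]}
    - {"linear": [0, 0, 0], "twist": [0, 0, 0]}

```text
time_s: 11.92
tcp_pos: [0.7191, -0.1036, 0.3645]
tcp_rot: [[0.001, -0.998, 0.062], [0.0, 0.062, 0.998], [-1.0, -0.001, 0.0]]
force: [0.2, 0.2, -0.4]
gripper_width: 0.002
```

```bash
cat > look.py <<'E'
from h import *
import sys
n=sys.argv[1]
s=r.state();print(s['time_s'],s['tcp_pos'].round(4),s['qpos'].round(2))
ims=[r.grab_frame('wrist') for _ in range(2)]
np.save('v%s.npy'%n,np.mean(ims,0)); import pickle; pickle.dump({k:np.array(v) for k,v in s.items()},open('v%s.pkl'%n,'wb'))
im=ims[-1]; cv2.imwrite('pics/v%s.png'%n,cv2.resize(im[:,:,::-1],(784,588)))
for l in ['pointer','mark']:
    for e in r.mark_of(l,'wrist')[:3]: print(l,round(e['p'],2),np.array(e['xy']).round(1))
E
python3 look.py 1
```

```text
11.925 [ 0.7191 -0.1036  0.3645] [-0.26  0.67  1.05  1.95  0.   -1.77]
pointer 0.79 [245.7 112.6]
mark 0.6 [245.6 103.1]
```

View pics/v1.png

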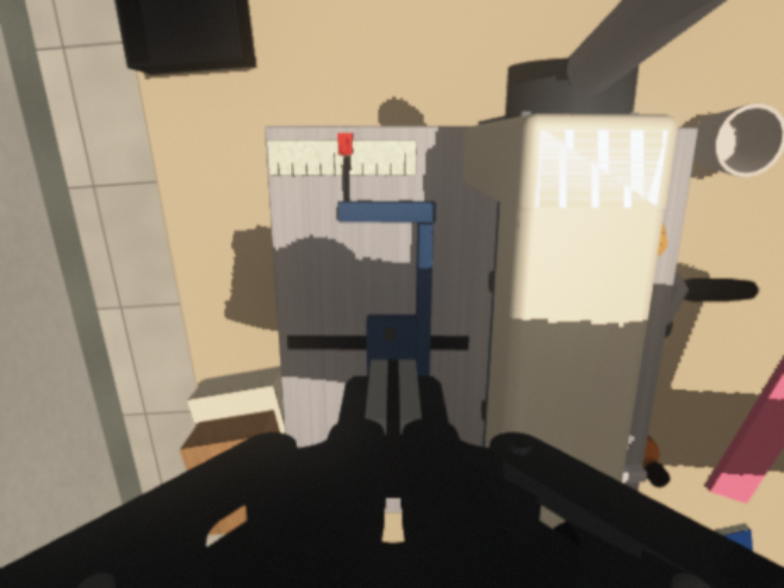

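```bash
python3 - <<'E'
from h import *
im=np.load('v1.npy').astype(np.uint8)
c=im[85:160,185:325,::-1]
cv2.imwrite('pics/v1z.png',cv2.resize(c,None,fx=5.5,fy=5.5,interpolation=cv2.INTER_CUBIC))
rr=im.astype(int)
red=(rr[...,0]-np.maximum(rr[...,1],rr[...,2])).clip(0)
red[:80]=0;red[130:]=0;red[:,:200]=0;red[:,300:]=0
for y in range(92,116):
    w=red[y]*(red[y]>30); 
    if w.sum()>0: print('red',y,(w*np.arange(560)).sum()/w.sum(),np.where(w>0)[0][[0,-1]])
for y in range(104,146):
    row=rr[y,238:258].sum(1)/3.; print(y,row.astype(int).tolist())
E
```

```text
red 94 246.52955082742318 [242 251]
red 95 246.58964879852127 [241 252]
red 96 246.85284499672989 [241 253]
red 97 246.9227895392279 [241 253]
red 98 246.92425206874603 [241 253]
red 99 246.8741765480896 [241 253]
red 100 246.83824537354351 [241 253]
red 101 246.72226198997853 [241 252]
red 102 246.76121562952244 [241 252]
red 103 246.82855040470935 [241 252]
red 104 247.07763259031515 [242 252]
red 105 247.10907704042717 [242 252]
red 106 247.0900225056264 [242 252]
red 107 247.23767476085357 [242 253]
red 108 247.3063670411985 [242 253]
red 109 247.34575733544807 [242 253]
red 110 247.27100840336135 [242 252]
red 111 247.64864864864865 [244 251]
104 [222, 219, 213, 190, 164, 129, 109, 112, 120, 118, 113, 115, 115, 133, 163, 184, 215, 223, 223, 224]
105 [222, 220, 214, 192, 166, 129, 111, 113, 119, 119, 113, 114, 115, 128, 155, 183, 216, 223, 223, 223]
106 [222, 221, 214, 191, 166, 129, 116, 114, 118, 119, 113, 112, 113, 119, 142, 182, 216, 223, 222, 221]
107 [222, 221, 215, 192, 165, 128, 117, 113, 118, 117, 113, 113, 112, 115, 138, 181, 216, 222, 221, 220]
108 [217, 219, 212, 189,
[... 3104 characters left out ...]
82, 180, 179]
139 [181, 180, 182, 184, 186, 185, 175, 134, 86, 62, 58, 78, 114, 145, 174, 183, 182, 182, 180, 180]
140 [180, 180, 181, 183, 185, 184, 175, 136, 87, 61, 58, 77, 114, 145, 174, 183, 183, 182, 180, 179]
141 [179, 179, 181, 183, 185, 185, 174, 137, 90, 63, 57, 73, 108, 143, 174, 183, 181, 178, 176, 176]
142 [180, 180, 181, 180, 180, 180, 169, 136, 97, 68, 56, 69, 100, 136, 166, 174, 171, 162, 158, 157]
143 [179, 179, 177, 169, 164, 157, 143, 120, 95, 70, 58, 65, 83, 111, 134, 140, 136, 124, 118, 117]
144 [179, 179, 173, 152, 137, 122, 104, 93, 85, 73, 66, 67, 74, 81, 90, 94, 92, 88, 85, 85]
145 [179, 178, 172, 147, 129, 105, 89, 87, 85, 83, 81, 81, 80, 83, 84, 85, 85, 85, 84, 84]
```

View pics/v1z.png

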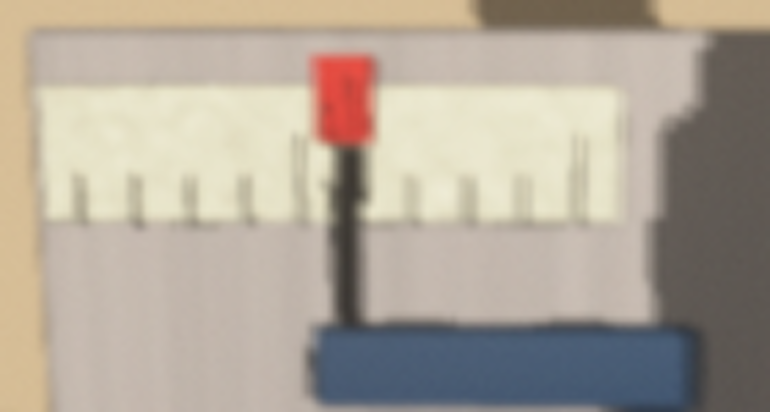

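```bash
cat > bp.py <<'E'
from h import *
import pickle
def st(n): return pickle.load(open('v%s.pkl'%n,'rb'))
def mp(C,px,z):
    a=atz(C,px,z); return (Rm().T@(a[:2]-BED))*1000
E
python3 - <<'E'
from bp import *
C=cam('wrist',st(1)); print(-C[2].T@C[3])
for n,px in [('rider far',(246.6,95)),('rider mid',(246.9,102)),('rider near',(247.3,109.5)),('tip',(248.2,113)),('arm root',(247.9,138)),('tick top',(185+297/5.5,85+135/5.5)),('tick bot',(185+303/5.5,85+222/5.5)),('tick2 top',(185+577/5.5,85+135/5.5)),('tick2 bot',(185+583/5.5,85+222/5.5)),
  ('railL',(185+38/5.5,85+90/5.5)),('railR',(185+620/5.5,85+90/5.5)),('bed rear corner',(185+33/5.5,85+32/5.5)),('post far',(0,0))]:
    print(n,[mp(C,px,z).round(1).tolist() for z in (.13,.134,.14,.145)])
E
```

```text
[ 0.71388233 -0.17408349  0.50644494]
rider far [[123.8, -156.7], [123.4, -156.6], [122.9, -156.6], [122.5, -156.5]]
rider mid [[123.7, -150.0], [123.3, -150.1], [122.8, -150.1], [122.3, -150.1]]
rider near [[123.5, -142.8], [123.1, -142.9], [122.6, -143.1], [122.1, -143.2]]
tip [[122.6, -139.5], [122.3, -139.6], [121.8, -139.8], [121.4, -139.9]]
arm root [[123.6, -114.7], [123.2, -115.1], [122.7, -115.7], [122.2, -116.2]]
tick top [[131.8, -142.8], [131.3, -142.9], [130.6, -143.1], [130.1, -143.2]]
tick bot [[131.1, -127.4], [130.7, -127.6], [130.1, -128.0], [129.5, -128.3]]
tick2 top [[80.9, -142.8], [81.0, -142.9], [81.2, -143.0], [81.3, -143.1]]
tick2 bot [[79.7, -127.3], [79.8, -127.6], [80.0, -128.0], [80.2, -128.3]]
railL [[178.3, -150.8], [177.4, -150.8], [176.0, -150.8], [174.8, -150.8]]
railR [[73.2, -150.6], [73.4, -150.6], [73.7, -150.6], [73.9, -150.7]]
bed rear corner [[178.5, -160.8], [177.6, -160.7], [176.2, -160.6], [175.0, -160.4]]
post far [[352.6, -243.3], [349.8, -242.3], [345.6, -240.9], [342.1, -239.6]]
```

```bash
python3 - <<'E'
from h import *
s=r.state()
a=np.array([.437,-.0373,.375])
plan(a,Rdown(PSI),9)
E
```

```text
tot rot [89.7  0.3  0.4]
{"linear":[-0.06, 3.13, 0.52],"twist":[10.0, 0.0, 0.0]},
{"linear":[-0.06, 3.17, -0.03],"twist":[10.0, 0.0, 0.0]},
{"linear":[-0.05, 3.12, -0.58],"twist":[10.0, 0.0, 0.0]},
{"linear":[-0.05, 2.97, -1.11],"twist":[10.0, 0.0, 0.0]},
{"linear":[-0.05, 2.73, -1.61],"twist":[10.0, 0.0, 0.0]},
{"linear":[-0.04, 2.41, -2.05],"twist":[10.0, 0.0, 0.0]},
{"linear":[-0.04, 2.02, -2.44],"twist":[10.0, 0.0, 0.0]},
{"linear":[-0.04, 1.57, -2.75],"twist":[10.0, 0.0, 0.0]},
{"linear":[-0.03, 1.07, -2.98],"twist":[10.0, 0.0, 0.0]},
```

>>> send_rows:
  motion:
    - {"linear": [-0.5, 3.1, 0.5], "twist": [10, 0, 0]}
    - {"linear": [0, 3.2, 0], "twist": [10, 0, 0]}
    - {"linear": [0, 3.1, -0.6], "twist": [10, 0, 0]}
    - {"linear": [0, 3.0, -1.1], "twist": [10, 0, 0]}
    - {"linear": [0, 2.7, -1.6], "twist": [10, 0, 0]}

```text
time_s: 12.75
tcp_pos: [0.5586, -0.0658, 0.3768]
tcp_rot: [[0.011, -0.587, 0.809], [-0.003, 0.81, 0.587], [-1.0, -0.009, 0.007]]
force: [0.5, 1.0, 0.1]
gripper_width: -0.0
```

>>> send_rows:
  motion:
    - {"linear": [3, 2.4, -2.0], "twist": [10, 0, 0]}
    - {"linear": [5, 2.0, -2.4], "twist": [10, 0, 0]}
    - {"linear": [5.5, 1.6, -2.8], "twist": [10, 0, 0]}
    - {"linear": [5.5, 1.1, -3.0], "twist": [10, 0, 0]}
  claw: 0.5

```text
time_s: 13.25
tcp_pos: [0.4387, -0.0367, 0.1858]
tcp_rot: [[0.012, 0.071, 0.997], [-0.003, 0.997, -0.071], [-1.0, -0.002, 0.012]]
force: [0.5, -0.2, -0.5]
gripper_width: 0.498
```

```bash
python3 - <<'E'
from h import *
s=r.state();print(s['time_s'])
plan([.436,-.0373,.0834],Rdown(PSI),3)
im=r.grab_frame('wrist'); cv2.imwrite('pics/w5.png',im[:,:,::-1])
E
```

```text
13.25
tot rot [-0.6  0.7  0.1]
{"linear":[3.41, -0.02, -0.13],"twist":[-0.2, 0.2, 0.0]},
{"linear":[3.41, -0.02, -0.11],"twist":[-0.2, 0.2, 0.0]},
{"linear":[3.41, -0.02, -0.1],"twist":[-0.2, 0.2, 0.0]},
```

View pics/w5.png

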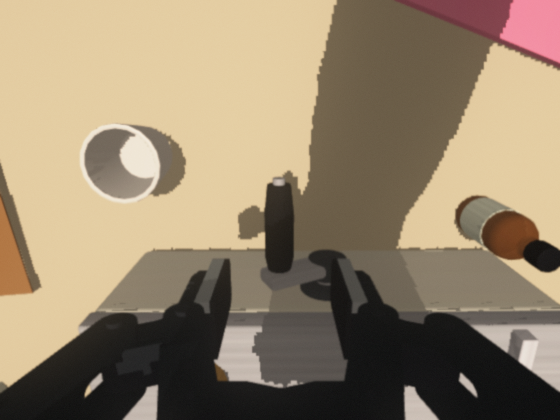

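>>> send_rows:
  motion:
    - {"linear": [3.4, 0, -0.1], "twist": [-0.2, 0.2, 0]}
    - {"linear": [3.4, 0, -0.1], "twist": [-0.2, 0.2, 0]}
    - {"linear": [3.4, 0, -0.1], "twist": [-0.2, 0.3, 0]}
    - {"linear": [0, 0, 0], "twist": [0, 0, 0]}

```text
time_s: 13.8
tcp_pos: [0.4373, -0.037, 0.0839]
tcp_rot: [[-0.006, 0.053, 0.999], [-0.001, 0.999, -0.053], [-1.0, -0.001, -0.006]]
force: [-0.3, -1.1, -0.1]
gripper_width: 0.503
```

>>> send_rows:
  motion:
    - {"linear": [0, 0, 0], "twist": [0, 0, 0]}
    - {"linear": [0, 0, 0], "twist": [0, 0, 0]}
    - {"linear": [0, 0, 0], "twist": [0, 0, 0]}
  claw: 0

```text
time_s: 14.18
tcp_pos: [0.4395, -0.0383, 0.085]
tcp_rot: [[-0.002, 0.054, 0.999], [-0.003, 0.999, -0.054], [-1.0, -0.003, -0.002]]
force: [-1.6, -5.5, 3.4]
gripper_width: 0.219
```

```bash
python3 ang.py; python3 - <<'E'
import numpy as np
p=lambda t:np.array([-4.02*np.sin(np.radians(t)),-4.02*np.cos(np.radians(t))])
for k in range(12):
    a=29.3+23*k; print(k,(p(a+23)-p(a)).round(2))
E
```

```text
14.175 [ 0.4395 -0.0383  0.085 ] [-1.6 -5.5  3.4] [-0.1919 -0.0328] th 30.75068100361691 rad 0.04171426080965066
pics/t_1417.png
0 [-1.21  1.05]
1 [-0.71  1.44]
2 [-0.09  1.6 ]
3 [0.54 1.51]
4 [1.09 1.18]
5 [1.46 0.66]
6 [1.6  0.03]
7 [ 1.49 -0.6 ]
8 [ 1.14 -1.13]
9 [ 0.61 -1.48]
10 [-0.02 -1.6 ]
11 [-0.65 -1.47]
```

>>> send_rows:
  motion:
    - {"linear": [-1.21, 1.05, 0], "twist": [0, 0, 0]}
    - {"linear": [-0.71, 1.44, 0], "twist": [0, 0, 0]}
    - {"linear": [-0.09, 1.6, 0], "twist": [0, 0, 0]}
    - {"linear": [0.54, 1.51, 0], "twist": [0, 0, 0]}
    - {"linear": [1.09, 1.18, 0], "twist": [0, 0, 0]}

```text
time_s: 14.85
tcp_pos: [0.4441, 0.0312, 0.0891]
tcp_rot: [[0.001, 0.054, 0.999], [-0.0, 0.999, -0.054], [-1.0, -0.0, 0.001]]
force: [5.1, -7.9, -2.8]
gripper_width: 0.217
```

>>> send_rows:
  motion:
    - {"linear": [1.46, 0.66, 0], "twist": [0, 0, 0]}
    - {"linear": [1.6, 0.03, 0], "twist": [0, 0, 0]}
    - {"linear": [1.49, -0.6, 0], "twist": [0, 0, 0]}
    - {"linear": [1.14, -1.13, 0], "twist": [0, 0, 0]}
    - {"linear": [0.61, -1.48, 0], "twist": [0, 0, 0]}

```text
time_s: 15.48
tcp_pos: [0.4426, 0.0034, 0.0266]
tcp_rot: [[0.0, 0.054, 0.999], [-0.004, 0.999, -0.054], [-1.0, -0.004, 0.0]]
force: [-9.8, -4.8, 48.8]
gripper_width: 0.215
```

>>> send_rows:
  motion:
    - {"linear": [-0.02, -1.6, 0], "twist": [0, 0, 0]}
    - {"linear": [-0.65, -1.47, 0], "twist": [0, 0, 0]}
    - {"linear": [0, 0, 0], "twist": [0, 0, 0]}

```text
time_s: 15.85
tcp_pos: [0.4405, -0.0247, 0.0334]
tcp_rot: [[0.0, 0.054, 0.999], [0.003, 0.999, -0.054], [-1.0, 0.003, 0.0]]
force: [-1.5, 11.8, 19.3]
gripper_width: 0.216
```

```bash
python3 ang.py
```

```text
15.85 [ 0.4405 -0.0247  0.0334] [-1.5 11.8 19.3] [-0.1917 -0.0192] th -53.7637462681078 rad 0.03761809337820544
pics/t_1585.png
```

View pics/t_1585.png

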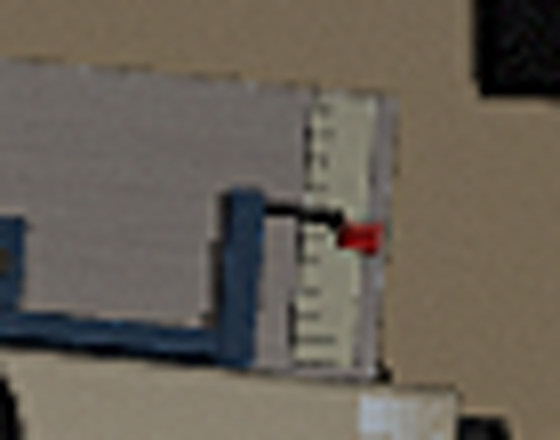

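```bash
python3 - <<'E'
import numpy as np
p=lambda t:np.array([-4.02*np.sin(np.radians(t)),-4.02*np.cos(np.radians(t))])
for k in range(10):
    a=-54-22.2*k; print(k,(p(a-22.2)-p(a)).round(2))
E
```

```text
0 [0.65 1.4 ]
1 [0.07 1.55]
2 [-0.52  1.46]
3 [-1.03  1.16]
4 [-1.39  0.68]
5 [-1.54  0.11]
6 [-1.47 -0.49]
7 [-1.18 -1.01]
8 [-0.71 -1.38]
9 [-0.14 -1.54]
```

>>> send_rows:
  motion:
    - {"linear": [0.5, 1.48, 0], "twist": [0, 0, 0]}
    - {"linear": [0.07, 1.55, 0], "twist": [0, 0, 0]}
    - {"linear": [-0.52, 1.46, 0], "twist": [0, 0, 0]}
    - {"linear": [-1.03, 1.16, 0], "twist": [0, 0, 0]}
    - {"linear": [-1.39, 0.68, 0], "twist": [0, 0, 0]}

```text
time_s: 16.52
tcp_pos: [0.4444, 0.0362, 0.0563]
tcp_rot: [[-0.0, 0.055, 0.998], [-0.005, 0.998, -0.055], [-1.0, -0.005, -0.0]]
force: [3.1, -18.7, 0.0]
gripper_width: 0.216
```

>>> send_rows:
  motion:
    - {"linear": [-1.54, 0.11, 0], "twist": [0, 0, 0]}
    - {"linear": [-1.47, -0.49, 0], "twist": [0, 0, 0]}
    - {"linear": [-1.18, -1.01, 0], "twist": [0, 0, 0]}
    - {"linear": [-0.71, -1.38, 0], "twist": [0, 0, 0]}
    - {"linear": [-0.14, -1.54, 0], "twist": [0, 0, 0]}

```text
time_s: 17.15
tcp_pos: [0.4417, -0.0051, 0.1072]
tcp_rot: [[-0.0, 0.053, 0.999], [0.0, 0.999, -0.053], [-1.0, 0.0, -0.0]]
force: [0.2, 2.3, 6.4]
gripper_width: 0.218
```

>>> send_rows:
  motion:
    - {"linear": [0, 0, 0], "twist": [0, 0, 0]}

```text
time_s: 17.27
tcp_pos: [0.4416, -0.0064, 0.1069]
tcp_rot: [[-0.001, 0.055, 0.998], [-0.002, 0.998, -0.055], [-1.0, -0.002, -0.001]]
force: [-1.6, -4.1, 12.7]
gripper_width: 0.219
```

```bash
python3 ang.py
```

```text
17.275 [ 0.4416 -0.0064  0.1069] [-1.6 -4.1 12.7] [-0.1917 -0.0009] th 84.78455121242342 rad 0.043394712567874895
pics/t_1727.png
```

>>> send_rows:
  motion:
    - {"linear": [0, 0, 0], "twist": [0, 0, 0]}
    - {"linear": [0, 0, 0], "twist": [0, 0, 0]}
  claw: 0.5

```text
time_s: 17.58
tcp_pos: [0.4404, -0.0052, 0.1054]
tcp_rot: [[-0.004, 0.054, 0.999], [-0.001, 0.999, -0.054], [-1.0, -0.001, -0.004]]
force: [-0.2, -0.4, 0.3]
gripper_width: 0.5
```

>>> send_rows:
  motion:
    - {"linear": [-4.0, 0, -0.5], "twist": [0, 0, 0]}
    - {"linear": [-6.0, 0, 0], "twist": [5, 0, 0]}
    - {"linear": [-6.0, 0, 0], "twist": [10.6, 0, 0]}
    - {"linear": [-6.0, 0, 0], "twist": [10.6, 0, 0]}
    - {"linear": [-6.0, 0, 0], "twist": [10.6, 0, 0]}

```text
time_s: 18.2
tcp_pos: [0.4361, -0.0045, 0.3873]
tcp_rot: [[-0.004, 0.646, 0.763], [-0.001, 0.763, -0.646], [-1.0, -0.003, -0.002]]
force: [1.6, 0.3, -0.5]
gripper_width: 0.501
```

```bash
python3 - <<'E'
from h import *
s=r.state();print(s['tcp_pos'],s['qpos'],s['time_s'])
z=np.array(s['tcp_rot'])[:,2]; print(np.degrees(np.arctan2(z[1],z[0])))
yaw=np.arctan2(z[1],z[0]); tot=-( (np.pi+PSI)-2*np.pi - yaw)
plan([.675,-.12,.37],None,14,rv=[tot,0,0])
E
```

```text
[ 0.43613531 -0.0044987   0.38728216] [-2.02134517e-01  6.32181883e-02  1.72711792e-01  1.68394905e+00
 -1.52091432e-03  4.99989379e-01] 18.2
-40.22879611619268
tot rot [143.2   0.    0. ]
{"linear":[0.12, 0.47, 1.84],"twist":[10.2, -0.0, -0.0]},
{"linear":[0.12, 0.79, 1.72],"twist":[10.2, -0.0, -0.0]},
{"linear":[0.12, 1.08, 1.55],"twist":[10.2, -0.0, -0.0]},
{"linear":[0.12, 1.34, 1.34],"twist":[10.2, -0.0, -0.0]},
{"linear":[0.12, 1.56, 1.08],"twist":[10.2, -0.0, -0.0]},
{"linear":[0.12, 1.73, 0.78],"twist":[10.2, -0.0, 0.0]},
{"linear":[0.12, 1.84, 0.46],"twist":[10.2, -0.0, 0.0]},
{"linear":[0.12, 1.89, 0.13],"twist":[10.2, -0.0, 0.0]},
{"linear":[0.12, 1.88, -0.21],"twist":[10.2, -0.0, 0.0]},
{"linear":[0.12, 1.82, -0.54],"twist":[10.2, -0.0, 0.0]},
{"linear":[0.12, 1.69, -0.85],"twist":[10.2, -0.0, 0.0]},
{"linear":[0.12, 1.51, -1.14],"twist":[10.2, -0.0, 0.0]},
{"linear":[0.12, 1.29, -1.39],"twist":[10.2, -0.0, 0.0]},
{"linear":[0.12, 1.02, -1.6],"twist":[10.2, -0.0, 0.0]},
```

>>> send_rows:
  motion:
    - {"linear": [-0.5, 0.5, 1.8], "twist": [10.2, 0, 0]}
    - {"linear": [0, 0.8, 1.7], "twist": [10.2, 0, 0]}
    - {"linear": [0, 1.1, 1.5], "twist": [10.2, 0, 0]}
    - {"linear": [0, 1.3, 1.3], "twist": [10.2, 0, 0]}
    - {"linear": [0, 1.6, 1.1], "twist": [10.2, 0, 0]}
  claw: 0

```text
time_s: 18.82
tcp_pos: [0.5223, -0.0442, 0.3897]
tcp_rot: [[-0.005, 1.0, -0.021], [-0.001, -0.021, -1.0], [-1.0, -0.005, 0.001]]
force: [-0.3, 0.3, 0.4]
gripper_width: 0.001
```

>>> send_rows:
  motion:
    - {"linear": [0, 1.7, 0.8], "twist": [10.2, 0, 0]}
    - {"linear": [0, 1.8, 0.5], "twist": [10.2, 0, 0]}
    - {"linear": [0, 1.9, 0.1], "twist": [10.2, 0, 0]}
    - {"linear": [0, 1.9, -0.2], "twist": [10.2, 0, 0]}
    - {"linear": [0, 1.8, -0.5], "twist": [10.2, 0, 0]}

```text
time_s: 19.45
tcp_pos: [0.6073, -0.0851, 0.3893]
tcp_rot: [[-0.005, 0.613, -0.79], [-0.0, -0.79, -0.613], [-1.0, -0.003, 0.004]]
force: [0.6, 0.5, 1.0]
gripper_width: -0.003
```

>>> send_rows:
  motion:
    - {"linear": [0.2, 1.7, -0.8], "twist": [10.2, 0, 0]}
    - {"linear": [1, 1.5, -1.1], "twist": [10.2, 0, 0]}
    - {"linear": [1.5, 1.3, -1.4], "twist": [10.2, 0, 0]}
    - {"linear": [1.5, 1.0, -1.6], "twist": [10.2, 0, 0]}
    - {"linear": [0, 0, 0], "twist": [0, 0, 0]}

```text
time_s: 20.08
tcp_pos: [0.675, -0.1179, 0.3448]
tcp_rot: [[-0.008, -0.046, -0.999], [0.0, -0.999, 0.046], [-1.0, -0.0, 0.008]]
force: [-0.2, -0.1, 0.0]
gripper_width: 0.004
```

```bash
python3 look.py 2; python3 - <<'E'
from h import *
im=np.load('v2.npy').astype(np.uint8)
rr=im.astype(int);red=(rr[...,0]-rr[...,1:].max(-1))>70; red[:10]=0;red[200:]=0
n,l,st,c=cv2.connectedComponentsWithStats(red.astype(np.uint8)); print([(st[i].tolist(),c[i].round(2).tolist()) for i in range(1,n) if st[i][4]>20])
E
```

```text
20.075 [ 0.675  -0.1179  0.3448] [-0.29  0.54  0.75  1.79 -0.    2.89]
pointer 0.57 [329.2  96. ]
mark 0.45 [341.   97.1]
[([332, 92, 18, 11, 182], [340.77, 96.99])]
```

View pics/v2.png

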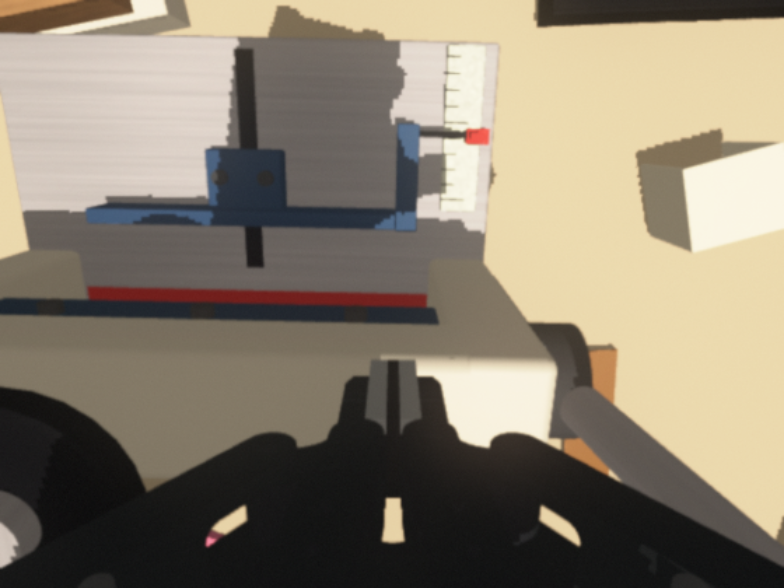

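```bash
python3 - <<'E'
from bp import *
im=np.load('v2.npy');C=cam('wrist',st(2)); print(-C[2].T@C[3])
cv2.imwrite('pics/v2z.png',cv2.resize(im[25:155,270:370,::-1].astype(np.uint8),None,fx=6,fy=4.5,interpolation=cv2.INTER_CUBIC)) if 0 else cv2.imwrite('pics/v2z.png',cv2.resize(im[60:130,280:370,::-1].astype(np.uint8),None,fx=8,fy=8,interpolation=cv2.INTER_CUBIC))
g=im.sum(2)/3
for x in range(300,334,3): 
    col=g[86:106,x]; print(x,col.astype(int).tolist())
red=im[...,0]-im[...,1:].max(-1)
for x in range(333,351,2):
    w=red[86:108,x].clip(30)-30; print('red',x,((w*np.arange(86,108)).sum()/w.sum()).round(2))
E
```

```text
[ 0.74849955 -0.11904938  0.48620917]
300 [214, 213, 207, 182, 133, 109, 103, 86, 70, 67, 74, 110, 164, 195, 204, 206, 206, 205, 203, 202]
303 [213, 215, 213, 191, 140, 114, 106, 89, 69, 62, 70, 108, 167, 205, 214, 216, 217, 215, 211, 211]
306 [214, 216, 213, 191, 139, 115, 106, 88, 70, 63, 71, 107, 166, 205, 214, 216, 216, 216, 213, 211]
309 [214, 216, 213, 191, 141, 116, 108, 92, 71, 64, 69, 102, 162, 204, 214, 216, 217, 216, 213, 211]
312 [214, 216, 214, 192, 140, 118, 111, 95, 73, 66, 70, 100, 160, 204, 215, 217, 217, 216, 214, 211]
315 [211, 213, 211, 191, 142, 119, 114, 100, 76, 66, 67, 83, 121, 160, 173, 175, 176, 175, 172, 171]
318 [198, 171, 204, 225, 209, 156, 127, 108, 80, 66, 68, 75, 119, 198, 238, 242, 241, 238, 237, 236]
321 [219, 180, 209, 230, 217, 166, 136, 116, 82, 69, 68, 70, 102, 182, 235, 241, 241, 240, 239, 238]
324 [223, 193, 218, 236, 238, 233, 213, 146, 90, 70, 68, 72, 101, 180, 232, 240, 239, 239, 238, 237]
327 [225, 196, 213, 237, 240, 236, 218, 153, 93, 71, 71, 79, 119, 195, 233, 239, 239, 238, 237, 237]
330 [223, 189, 204, 235, 240, 240, 234, 202, 125, 77, 72, 90, 150, 208, 224, 230, 237, 238, 238, 239]
333 [232, 206, 208, 232, 235, 217, 163, 121, 107, 105, 105, 108, 114, 122, 127, 137, 167, 211, 237, 240]
red 333 97.51
red 335 97.15
red 337 97.15
red 339 97.29
red 341 97.18
red 343 97.0
red 345 96.93
red 347 97.11
red 349 96.43
```

View pics/v2z.png

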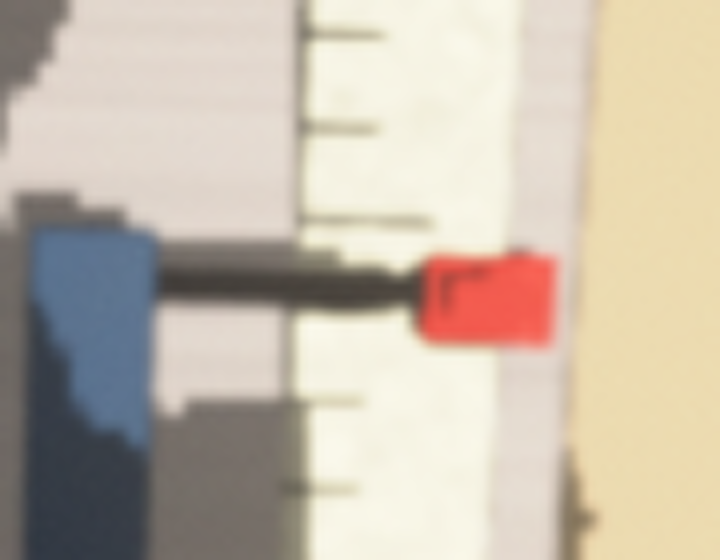

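```bash
python3 - <<'E'
from bp import *
C=cam('wrist',st(2))
for n,px in [('root',(303,95.0)),('tip',(329,95.8)),('rider near',(336,97.2)),('rider mid',(341,97.1)),('tickU',(280+330/8,60+220/8)),('tickUend',(280+425/8,60+221/8)),('tickD',(280+320/8,60+400/8)),('tickDend',(280+355/8,60+401/8))]:
    print(n,[mp(C,px,z).round(2).tolist() for z in (.134,.14,.146)])
E
```

```text
root [[123.24, -115.65], [123.2, -115.3], [123.17, -114.95]]
tip [[122.93, -139.72], [122.91, -138.95], [122.88, -138.19]]
rider near [[121.8, -146.26], [121.8, -145.39], [121.79, -144.51]]
rider mid [[121.97, -150.89], [121.96, -149.94], [121.95, -148.98]]
tickU [[130.11, -132.2], [129.97, -131.57], [129.82, -130.93]]
tickUend [[130.19, -143.12], [130.04, -142.3], [129.89, -141.48]]
tickD [[110.08, -131.98], [110.28, -131.35], [110.47, -130.72]]
tickDend [[110.04, -136.08], [110.23, -135.38], [110.43, -134.68]]
```

```bash
python3 - <<'E'
from h import *
s=r.state()
z=np.array(s['tcp_rot'])[:,2]; yaw=np.arctan2(z[1],z[0]); print(yaw)
t=m2w(-.194,-.0009,.3); print(t)
tot=-((PSI) - (yaw-2*np.pi if yaw>0 else yaw))
plan([t[0]-.0,t[1],.345],None,17,rv=[tot,0,0])
E
```

```text
3.0976485286636763
[ 0.43929513 -0.00626536  0.3       ]
tot rot [-179.1    0.     0. ]
{"linear":[0.02, -0.59, 1.41],"twist":[-10.5, 0.0, -0.0]},
{"linear":[0.02, -0.84, 1.28],"twist":[-10.5, 0.0, -0.0]},
{"linear":[0.02, -1.06, 1.1],"twist":[-10.5, 0.0, -0.0]},
{"linear":[0.02, -1.24, 0.89],"twist":[-10.5, 0.0, -0.0]},
{"linear":[0.02, -1.38, 0.65],"twist":[-10.5, 0.0, -0.0]},
{"linear":[0.02, -1.48, 0.38],"twist":[-10.5, 0.0, -0.0]},
{"linear":[0.02, -1.52, 0.11],"twist":[-10.5, 0.0, -0.0]},
{"linear":[0.02, -1.52, -0.17],"twist":[-10.5, 0.0, -0.0]},
{"linear":[0.02, -1.46, -0.45],"twist":[-10.5, 0.0, 0.0]},
{"linear":[0.02, -1.35, -0.71],"twist":[-10.5, 0.0, 0.0]},
{"linear":[0.02, -1.2, -0.94],"twist":[-10.5, 0.0, 0.0]},
{"linear":[0.02, -1.01, -1.15],"twist":[-10.5, 0.0, 0.0]},
{"linear":[0.02, -0.78, -1.31],"twist":[-10.5, 0.0, 0.0]},
{"linear":[0.02, -0.53, -1.43],"twist":[-10.5, 0.0, 0.0]},
{"linear":[0.02, -0.26, -1.51],"twist":[-10.5, 0.0, 0.0]},
{"linear":[0.02, 0.02, -1.53],"twist":[-10.5, 0.0, 0.0]},
{"linear":[0.02, 0.3, -1.5],"twist":[-10.5, -0.0, 0.0]},
```

>>> send_rows:
  motion:
    - {"linear": [-2.0, -0.6, 1.4], "twist": [-10.5, 0, 0]}
    - {"linear": [-2.0, -0.8, 1.3], "twist": [-10.5, 0, 0]}
    - {"linear": [-0.5, -1.1, 1.1], "twist": [-10.5, 0, 0]}
    - {"linear": [0, -1.2, 0.9], "twist": [-10.5, 0, 0]}
    - {"linear": [0, -1.4, 0.7], "twist": [-10.5, 0, 0]}

```text
time_s: 20.9
tcp_pos: [0.6042, -0.0846, 0.394]
tcp_rot: [[-0.002, 0.769, -0.639], [-0.001, -0.639, -0.769], [-1.0, -0.001, 0.003]]
force: [-0.1, -0.5, -0.1]
gripper_width: -0.002
```

>>> send_rows:
  motion:
    - {"linear": [0, -1.5, 0.4], "twist": [-10.5, 0, 0]}
    - {"linear": [0, -1.5, 0.1], "twist": [-10.5, 0, 0]}
    - {"linear": [0, -1.5, -0.2], "twist": [-10.5, 0, 0]}
    - {"linear": [0, -1.5, -0.5], "twist": [-10.5, 0, 0]}
    - {"linear": [0, -1.4, -0.7], "twist": [-10.5, 0, 0]}

```text
time_s: 21.52
tcp_pos: [0.5347, -0.0508, 0.3942]
tcp_rot: [[-0.002, 0.975, 0.221], [-0.001, 0.221, -0.975], [-1.0, -0.002, 0.001]]
force: [-0.1, -1.1, -0.6]
gripper_width: 0.002
```

>>> send_rows:
  motion:
    - {"linear": [0, -1.2, -0.9], "twist": [-10.5, 0, 0]}
    - {"linear": [1, -1.0, -1.2], "twist": [-10.5, 0, 0]}
    - {"linear": [4, -0.8, -1.3], "twist": [-10.5, 0, 0]}
    - {"linear": [5, -0.5, -1.4], "twist": [-10.5, 0, 0]}
    - {"linear": [5, -0.3, -1.5], "twist": [-10.5, 0, 0]}
  claw: 0.5

```text
time_s: 22.15
tcp_pos: [0.4658, -0.0183, 0.243]
tcp_rot: [[-0.001, 0.418, 0.908], [-0.002, 0.908, -0.418], [-1.0, -0.002, -0.0]]
force: [0.7, -0.8, -0.0]
gripper_width: 0.5
```

>>> send_rows:
  motion:
    - {"linear": [2, 0, -1.5], "twist": [-10.5, 0, 0]}
    - {"linear": [2, 0.3, -1.5], "twist": [-10.5, 0, 0]}
    - {"linear": [0, 0, 0], "twist": [0, 0, 0]}

```text
time_s: 22.52
tcp_pos: [0.4379, -0.0051, 0.2035]
tcp_rot: [[-0.004, 0.072, 0.997], [-0.001, 0.997, -0.072], [-1.0, -0.001, -0.004]]
force: [0.5, 0.0, -0.8]
gripper_width: 0.495
```

```bash
python3 - <<'E'
from h import *
s=r.state();print(s['time_s'],s['tcp_pos'])
t=m2w(-.195,-.0009,.1045)
plan(t,Rdown(PSI),3)
im=r.grab_frame('wrist'); cv2.imwrite('pics/w6.png',im[:,:,::-1])
E
```

```text
22.525 [ 0.43785567 -0.00508108  0.20350683]
tot rot [-0.7 -0.2  0.1]
{"linear":[3.3, -0.03, 0.03],"twist":[-0.2, -0.1, 0.0]},
{"linear":[3.3, -0.03, 0.03],"twist":[-0.2, -0.1, 0.0]},
{"linear":[3.3, -0.04, 0.02],"twist":[-0.2, -0.1, 0.0]},
```

View pics/w6.png

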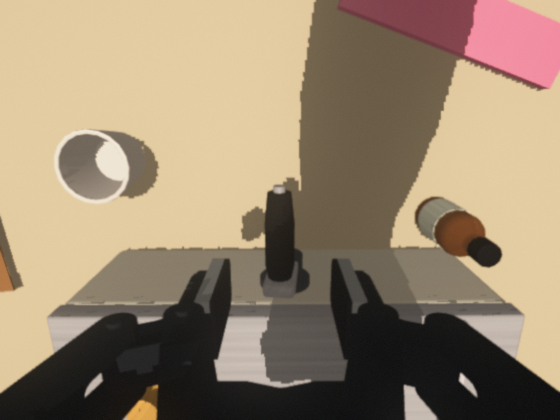

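>>> send_rows:
  motion:
    - {"linear": [3.3, -0.05, 0], "twist": [-0.2, 0, 0]}
    - {"linear": [3.3, -0.05, 0], "twist": [-0.2, 0, 0]}
    - {"linear": [3.3, 0, 0], "twist": [-0.2, 0, 0]}
    - {"linear": [0, 0, 0], "twist": [0, 0, 0]}

```text
time_s: 23.08
tcp_pos: [0.4387, -0.0069, 0.1039]
tcp_rot: [[-0.006, 0.066, 0.998], [-0.001, 0.998, -0.066], [-1.0, -0.001, -0.006]]
force: [0.4, -0.3, 0.9]
gripper_width: 0.5
```

>>> send_rows:
  motion:
    - {"linear": [0, 0, 0], "twist": [0, 0, 0]}
    - {"linear": [0, 0, 0], "twist": [0, 0, 0]}
    - {"linear": [0, 0, 0], "twist": [0, 0, 0]}
  claw: 0

```text
time_s: 23.45
tcp_pos: [0.4401, -0.0071, 0.1059]
tcp_rot: [[-0.001, 0.063, 0.998], [-0.002, 0.998, -0.063], [-1.0, -0.002, -0.0]]
force: [0.1, 0.1, 7.6]
gripper_width: 0.219
```

```bash
python3 ang.py
```

```text
23.45 [ 0.4401 -0.0071  0.1059] [0.1 0.1 7.6] [-0.1931 -0.0017] th 83.62883181864655 rad 0.04247444480863369
pics/t_2345.png
```

>>> send_rows:
  motion:
    - {"linear": [0.14, -0.68, 0], "twist": [0, 0, 0]}
    - {"linear": [0.25, -0.64, 0], "twist": [0, 0, 0]}
    - {"linear": [0.36, -0.59, 0], "twist": [0, 0, 0]}
    - {"linear": [0, 0, 0], "twist": [0, 0, 0]}

```text
time_s: 24.0
tcp_pos: [0.4387, -0.0269, 0.0979]
tcp_rot: [[-0.001, 0.064, 0.998], [-0.003, 0.998, -0.064], [-1.0, -0.003, -0.001]]
force: [2.7, -6.6, 2.6]
gripper_width: 0.22
```

```bash
python3 ang.py
```

```text
24.0 [ 0.4387 -0.0269  0.0979] [ 2.7 -6.6  2.6] [-0.1933 -0.0215] th 54.330797663572746 rad 0.04207552970901192
pics/t_2400.png
```

>>> send_rows:
  motion:
    - {"linear": [0, 0, 0], "twist": [0, 0, 0]}
    - {"linear": [0, 0, 0], "twist": [0, 0, 0]}
  claw: 0.5

```text
time_s: 24.3
tcp_pos: [0.4373, -0.0255, 0.0969]
tcp_rot: [[-0.004, 0.063, 0.998], [-0.001, 0.998, -0.063], [-1.0, -0.001, -0.004]]
force: [0.1, 0.9, 0.7]
gripper_width: 0.498
```

>>> send_rows:
  motion:
    - {"linear": [-4.0, 0, -0.5], "twist": [0, 0, 0]}
    - {"linear": [-6.0, 0, 0], "twist": [5, 0, 0]}
    - {"linear": [-6.0, 0, 0], "twist": [10.6, 0, 0]}
    - {"linear": [-6.0, 0, 0], "twist": [10.6, 0, 0]}
    - {"linear": [-6.0, 0, 0], "twist": [10.6, 0, 0]}

```text
time_s: 24.92
tcp_pos: [0.4331, -0.0248, 0.3789]
tcp_rot: [[-0.004, 0.653, 0.758], [-0.001, 0.758, -0.653], [-1.0, -0.003, -0.003]]
force: [1.7, -0.8, -0.4]
gripper_width: 0.499
```

>>> send_rows:
  motion:
    - {"linear": [-1.0, 0.5, 1.9], "twist": [10.2, 0, 0]}
    - {"linear": [0, 0.8, 1.8], "twist": [10.2, 0, 0]}
    - {"linear": [0, 1.1, 1.6], "twist": [10.2, 0, 0]}
    - {"linear": [0, 1.3, 1.4], "twist": [10.2, 0, 0]}
    - {"linear": [0, 1.5, 1.2], "twist": [10.2, 0, 0]}
  claw: 0

```text
time_s: 25.55
tcp_pos: [0.5203, -0.0697, 0.3863]
tcp_rot: [[-0.005, 1.0, -0.03], [-0.0, -0.03, -1.0], [-1.0, -0.005, 0.001]]
force: [0.5, 0.1, -0.2]
gripper_width: 0.001
```

>>> send_rows:
  motion:
    - {"linear": [0, 1.6, 0.9], "twist": [10.2, 0, 0]}
    - {"linear": [0, 1.7, 0.6], "twist": [10.2, 0, 0]}
    - {"linear": [0, 1.8, 0.2], "twist": [10.2, 0, 0]}
    - {"linear": [0, 1.8, -0.2], "twist": [10.2, 0, 0]}
    - {"linear": [0, 1.7, -0.5], "twist": [10.2, 0, 0]}

```text
time_s: 26.18
tcp_pos: [0.5999, -0.1124, 0.3859]
tcp_rot: [[-0.005, 0.606, -0.796], [-0.0, -0.796, -0.606], [-1.0, -0.003, 0.004]]
force: [0.7, 0.5, 0.6]
gripper_width: -0.0
```

```bash
python3 - <<'E'
from h import *
s=r.state()
print(s['tcp_pos'],s['time_s']);z=np.array(s['tcp_rot'])[:,2]; yaw=np.arctan2(z[1],z[0])
plan([.675,-.12,.345],None,4,rv=[yaw+np.pi-PSI,0,0])
E
```

```text
[ 0.59985408 -0.11239467  0.38593232] 26.175
tot rot [40.7  0.   0. ]
{"linear":[1.01, 1.29, -1.38],"twist":[10.2, 0.0, -0.0]},
{"linear":[1.01, 1.03, -1.59],"twist":[10.2, 0.0, -0.0]},
{"linear":[1.01, 0.73, -1.75],"twist":[10.2, 0.0, -0.0]},
{"linear":[1.01, 0.41, -1.85],"twist":[10.2, 0.0, -0.0]},
```

>>> send_rows:
  motion:
    - {"linear": [0.5, 1.3, -1.4], "twist": [10.2, 0, 0]}
    - {"linear": [1, 1.0, -1.6], "twist": [10.2, 0, 0]}
    - {"linear": [1.2, 0.7, -1.8], "twist": [10.2, 0, 0]}
    - {"linear": [1.3, 0.4, -1.9], "twist": [10.2, 0, 0]}
    - {"linear": [0, 0, 0], "twist": [0, 0, 0]}

```text
time_s: 26.8
tcp_pos: [0.6762, -0.1186, 0.3435]
tcp_rot: [[-0.008, -0.054, -0.998], [0.0, -0.999, 0.054], [-1.0, 0.0, 0.008]]
force: [-1.3, 0.6, 0.0]
gripper_width: 0.001
```

```bash
python3 look.py 3; python3 - <<'E'
from bp import *
im=np.load('v3.npy');C=cam('wrist',st(3)); print(-C[2].T@C[3])
cv2.imwrite('pics/v3z.png',cv2.resize(im[60:130,280:370,::-1].astype(np.uint8),None,fx=8,fy=8,interpolation=cv2.INTER_CUBIC))
g=im.sum(2)/3
for x in range(303,340,3): 
    col=g[84:108,x]; print(x,col.astype(int).tolist())
red=im[...,0]-im[...,1:].max(-1)
for x in range(325,355,2):
    w=red[80:114,x].clip(30)-30; print('red',x,((w*np.arange(80,114)).sum()/max(w.sum(),1)).round(2))
E
```

```text
26.8 [ 0.6762 -0.1186  0.3435] [-0.29  0.54  0.75  1.79 -0.    2.9 ]
pointer 0.89 [326.6  95.4]
mark 0.51 [339.6  97.3]
[ 0.74964796 -0.12031934  0.48488575]
303 [213, 213, 213, 214, 216, 217, 219, 220, 215, 189, 135, 99, 74, 64, 64, 87, 147, 200, 216, 217, 216, 214, 212, 212]
306 [214, 213, 214, 214, 216, 218, 219, 219, 205, 165, 125, 101, 77, 65, 64, 81, 138, 193, 213, 218, 217, 214, 211, 212]
309 [215, 214, 214, 214, 216, 218, 219, 217, 193, 140, 114, 101, 81, 67, 66, 83, 139, 194, 214, 218, 217, 214, 212, 211]
312 [214, 213, 214, 216, 217, 218, 219, 218, 195, 141, 115, 103, 82, 67, 65, 83, 139, 192, 212, 215, 214, 211, 209, 206]
315 [198, 198, 198, 189, 177, 188, 200, 203, 192, 163, 128, 106, 83, 71, 67, 79, 122, 170, 189, 193, 192, 193, 191, 192]
318 [239, 237, 233, 217, 185, 215, 235, 238, 235, 215, 158, 118, 89, 71, 69, 96, 173, 230, 242, 242, 240, 239, 237, 237]
321 [239, 239, 237, 222, 188, 213, 234, 238, 235, 217, 161, 122, 93, 73, 68, 89, 152, 218, 237, 239, 239, 239, 238, 239]
324 [237, 238, 237, 223, 196, 219, 237, 238, 232, 212, 156, 119, 94, 74, 70, 86, 144, 212, 237, 240, 239, 239, 238, 238]
327 [237, 237, 236, 224, 193, 214, 238, 241, 239, 230, 199, 163, 113, 77, 71, 84, 142, 210, 237, 240, 238, 237, 237, 240]
330 [239, 237, 236, 225, 194, 210, 235, 239, 235, 217, 176, 142, 107, 80, 76, 80, 100, 140, 187, 224, 237, 239, 239, 240]
333 [240, 241, 241, 240, 236, 233, 237, 233, 205, 152, 126, 116, 111, 111, 116, 124, 129, 135, 136, 152, 199, 235, 240, 240]
336 [239, 240, 241, 241, 239, 238, 239, 233, 202, 147, 112, 110, 128, 135, 136, 137, 136, 137, 139, 156, 200, 235, 241, 242]
339 [239, 239, 240, 240, 240, 240, 238, 229, 195, 146, 119, 123, 133, 138, 138, 138, 138, 138, 141, 164, 205, 232, 237, 238]
red 325 0.0
red 327 0.0
red 329 0.0
red 331 98.11
red 333 98.13
red 335 98.21
red 337 98.22
red 339 97.96
red 341 97.91
red 343 97.78
red 345 97.9
red 347 97.62
red 349 0.0
red 351 0.0
red 353 0.0
```

View pics/v3z.png

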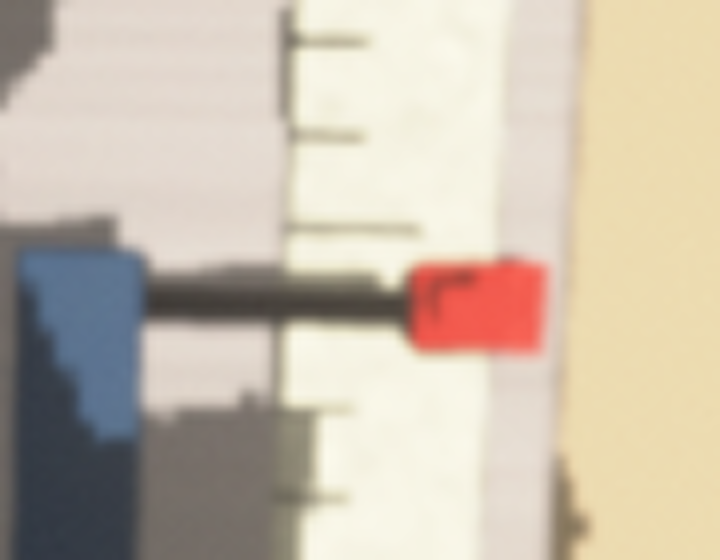

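>>> send_rows:
  motion:
    - {"linear": [-3.5, -0.6, 1.6], "twist": [-10.6, 0, 0]}
    - {"linear": [-3.0, -1.0, 1.6], "twist": [-10.6, 0, 0]}
    - {"linear": [0, -1.2, 1.6], "twist": [-10.6, 0, 0]}

```text
time_s: 27.38
tcp_pos: [0.6236, -0.0974, 0.4145]
tcp_rot: [[0.001, 0.486, -0.874], [-0.002, -0.874, -0.486], [-1.0, 0.003, 0.0]]
force: [0.2, -0.8, -0.3]
gripper_width: -0.004
```

```bash
python3 - <<'E'
from h import *
s=r.state();p0=s['tcp_pos']
print(p0,s['time_s']);z=np.array(s['tcp_rot'])[:,2]; yaw=np.arctan2(z[1],z[0]);print(yaw)
plan([.355,.32,.30],None,16,rv=[-((.188)-(yaw if yaw<0 else yaw-2*np.pi)),0,0])
E
```

```text
[ 0.62362356 -0.0973944   0.41447529] 27.375
-2.634187829181061
tot rot [-161.7    0.     0. ]
{"linear":[0.71, -3.1, 0.2],"twist":[-10.1, -0.0, 0.0]},
{"linear":[0.71, -3.08, -0.35],"twist":[-10.1, -0.0, 0.0]},
{"linear":[0.71, -2.98, -0.88],"twist":[-10.1, -0.0, 0.0]},
{"linear":[0.71, -2.77, -1.39],"twist":[-10.1, -0.0, 0.0]},
{"linear":[0.71, -2.49, -1.86],"twist":[-10.1, -0.0, 0.0]},
{"linear":[0.71, -2.12, -2.26],"twist":[-10.1, -0.0, -0.0]},
{"linear":[0.71, -1.69, -2.6],"twist":[-10.1, -0.0, -0.0]},
{"linear":[0.71, -1.21, -2.86],"twist":[-10.1, -0.0, -0.0]},
{"linear":[0.71, -0.69, -3.03],"twist":[-10.1, -0.0, -0.0]},
{"linear":[0.71, -0.15, -3.1],"twist":[-10.1, -0.0, -0.0]},
{"linear":[0.71, 0.4, -3.08],"twist":[-10.1, -0.0, -0.0]},
{"linear":[0.71, 0.93, -2.96],"twist":[-10.1, -0.0, -0.0]},
{"linear":[0.71, 1.44, -2.75],"twist":[-10.1, -0.0, -0.0]},
{"linear":[0.71, 1.9, -2.46],"twist":[-10.1, -0.0, -0.0]},
{"linear":[0.71, 2.3, -2.09],"twist":[-10.1, 0.0, -0.0]},
{"linear":[0.71, 2.63, -1.65],"twist":[-10.1, 0.0, -0.0]},
```

>>> send_rows:
  motion:
    - {"linear": [0, -3.1, 0.2], "twist": [-10.1, 0, 0]}
    - {"linear": [0, -3.1, -0.3], "twist": [-10.1, 0, 0]}
    - {"linear": [0, -3.0, -0.9], "twist": [-10.1, 0, 0]}
    - {"linear": [0, -2.8, -1.4], "twist": [-10.1, 0, 0]}
    - {"linear": [0, -2.5, -1.9], "twist": [-10.1, 0, 0]}

```text
time_s: 28.0
tcp_pos: [0.5392, 0.0352, 0.4125]
tcp_rot: [[-0.002, 0.983, -0.181], [-0.001, -0.181, -0.983], [-1.0, -0.002, 0.002]]
force: [-0.1, 0.0, 1.2]
gripper_width: -0.001
```

>>> send_rows:
  motion:
    - {"linear": [0, -2.1, -2.3], "twist": [-10.1, 0, 0]}
    - {"linear": [1, -1.7, -2.6], "twist": [-10.1, 0, 0]}
    - {"linear": [2, -1.2, -2.9], "twist": [-10.1, 0, 0]}
    - {"linear": [2, -0.7, -3.0], "twist": [-10.1, 0, 0]}
    - {"linear": [2, -0.1, -3.1], "twist": [-10.1, 0, 0]}

```text
time_s: 28.62
tcp_pos: [0.4569, 0.1668, 0.342]
tcp_rot: [[-0.002, 0.766, 0.643], [-0.001, 0.643, -0.766], [-1.0, -0.002, -0.001]]
force: [-0.1, 0.3, 0.6]
gripper_width: -0.001
```

>>> send_rows:
  motion:
    - {"linear": [2, 0.4, -3.1], "twist": [-10.1, 0, 0]}
    - {"linear": [2, 0.9, -3.0], "twist": [-10.1, 0, 0]}
    - {"linear": [2, 1.4, -2.8], "twist": [-10.1, 0, 0]}
    - {"linear": [2, 1.9, -2.5], "twist": [-10.1, 0, 0]}
    - {"linear": [2, 2.3, -2.1], "twist": [-10.1, 0, 0]}
  claw: 1

```text
time_s: 29.25
tcp_pos: [0.3723, 0.2983, 0.2422]
tcp_rot: [[-0.002, -0.01, 1.0], [0.0, 1.0, 0.01], [-1.0, 0.0, -0.002]]
force: [0.6, 0.4, 0.1]
gripper_width: 0.997
```

>>> send_rows:
  motion:
    - {"linear": [1, 2.6, -1.6], "twist": [-10.1, 0, 0]}
    - {"linear": [0, 0, 0], "twist": [0, 0, 0]}

```text
time_s: 29.5
tcp_pos: [0.3557, 0.3244, 0.2321]
tcp_rot: [[-0.004, -0.183, 0.983], [-0.001, 0.983, 0.183], [-1.0, 0.0, -0.004]]
force: [0.3, 0.1, 0.5]
gripper_width: 0.996
```

```bash
python3 - <<'E'
from bp import *
s=r.state();print(s['time_s'],s['tcp_pos'],s['qpos'].round(2));C=cam('wrist',s)
im=r.grab_frame('wrist'); cv2.imwrite('pics/w7.png',im[:,:,::-1])
rr=im.astype(int); m=((rr[...,2]-rr[...,0]>40)&(rr[...,2]>70)).astype(np.uint8)
n,l,stt,c=cv2.connectedComponentsWithStats(m);k=1+np.argmax(stt[1:,4]);print(stt[k])
cnt=max(cv2.findContours((l==k).astype(np.uint8),0,2)[0],key=cv2.contourArea)
P=np.array([atz(C,p,.012)[:2] for p in cnt[:,0].astype(float)])
rect=cv2.minAreaRect((P*1000).astype(np.float32));print(rect,cv2.boxPoints(rect).round(1).tolist())
E
```

```text
29.5 [0.35566706 0.3244339  0.23206443] [ 0.56  0.14 -0.13  1.31  0.    0.38]
[267 301   4   7  21]
((500.5740966796875, 340.7088317871094), (7.630679607391357, 3.3794820308685303), 10.003174781799316) [[496.5, 341.70001220703125], [497.1000061035156, 338.3999938964844], [504.6000061035156, 339.70001220703125], [504.0, 343.0]]
```

View pics/w7.png

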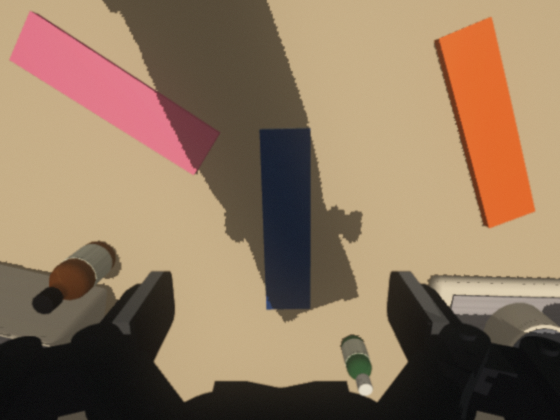

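```bash
python3 - <<'E'
from bp import *
C=cam('wrist')
px=[(260.5,129.5),(309.5,128.5),(309.5,308),(267,308.5)]
P=np.array([atz(C,p,.012)[:2] for p in px]);print(P.round(4).tolist())
c=P.mean(0);d=(P[2]+P[3]-P[0]-P[1])/2;a=np.arctan2(d[1],d[0]);print(c,np.linalg.norm(d),np.degrees(a),np.linalg.norm(P[1]-P[0]))
g=c-.057*np.array([np.cos(a),np.sin(a)]);print('g',g)
plan([g[0],g[1],.03],Rdown(a),5)
E
```

```text
[[0.3139, 0.299], [0.3043, 0.3458], [0.4986, 0.3861], [0.5079, 0.339]]
[0.40617105 0.34248541] 0.19826339651061997 11.670705390866582 0.04778706930882359
g [0.35034945 0.33095507]
tot rot [-1.4 -0.2 -0. ]
{"linear":[4.05, 0.16, -0.08],"twist":[-0.3, -0.0, -0.0]},
{"linear":[4.05, 0.16, -0.08],"twist":[-0.3, -0.0, -0.0]},
{"linear":[4.05, 0.16, -0.09],"twist":[-0.3, -0.0, -0.0]},
{"linear":[4.05, 0.16, -0.09],"twist":[-0.3, -0.0, -0.0]},
{"linear":[4.05, 0.16, -0.09],"twist":[-0.3, -0.0, -0.0]},
```

>>> send_rows:
  motion:
    - {"linear": [4.05, 0.16, -0.1], "twist": [-0.3, 0, 0]}
    - {"linear": [4.05, 0.16, -0.1], "twist": [-0.3, 0, 0]}
    - {"linear": [4.05, 0.16, -0.1], "twist": [-0.3, 0, 0]}
    - {"linear": [4.05, 0.16, -0.1], "twist": [-0.3, 0, 0]}
    - {"linear": [3.5, 0.16, -0.1], "twist": [-0.2, -0.2, 0]}
  claw: 0.85

```text
time_s: 30.18
tcp_pos: [0.3509, 0.3298, 0.0345]
tcp_rot: [[0.001, -0.199, 0.98], [0.0, 0.98, 0.199], [-1.0, 0.0, 0.001]]
force: [-0.2, 1.2, 0.0]
gripper_width: 0.85
```

>>> send_rows:
  motion:
    - {"linear": [2.0, 0, 0], "twist": [0, 0, 0]}
    - {"linear": [1.3, 0, 0], "twist": [0, 0, 0]}
    - {"linear": [0.4, 0, 0], "twist": [0, 0, 0]}

```text
time_s: 30.55
tcp_pos: [0.3505, 0.3301, -0.0021]
tcp_rot: [[-0.0, -0.2, 0.98], [-0.0, 0.98, 0.2], [-1.0, -0.0, -0.0]]
force: [0.6, 0.6, 0.3]
gripper_width: 0.848
```

```bash
python3 - <<'E'
from bp import *
s=r.state();print(s['time_s'],s['tcp_pos'],s['force'])
im=r.grab_frame('wrist'); cv2.imwrite('pics/w8.png',im[:,:,::-1])
E
```

```text
30.55 [ 0.35053613  0.33014742 -0.00212573] [0.58246034 0.57052376 0.25665033]
```

View pics/w8.png

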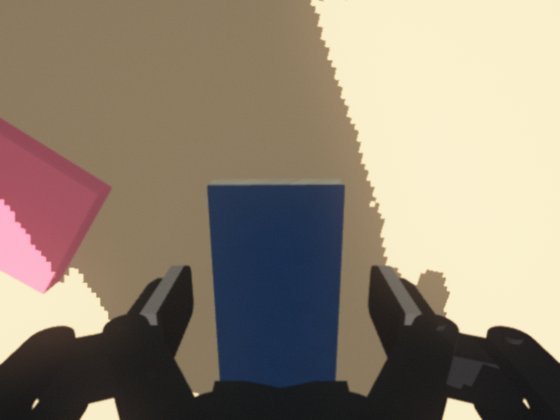

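>>> send_rows:
  motion:
    - {"linear": [0, 0, 0], "twist": [0, 0, 0]}
    - {"linear": [0, 0, 0], "twist": [0, 0, 0]}
    - {"linear": [0, 0, 0], "twist": [0, 0, 0]}
  claw: 0.3
  grip_force: 50

```text
time_s: 30.98
tcp_pos: [0.3506, 0.3307, -0.0012]
tcp_rot: [[0.001, -0.201, 0.98], [0.0, 0.98, 0.201], [-1.0, 0.0, 0.001]]
force: [-0.8, -1.5, 5.7]
gripper_width: 0.575
```

>>> send_rows:
  motion:
    - {"linear": [-1, 0, 0], "twist": [0, 0, 0]}
    - {"linear": [-2, 0, 0], "twist": [0, 0, 0]}
    - {"linear": [-3, 0, 0], "twist": [0, 0, 0]}

```text
time_s: 31.35
tcp_pos: [0.3496, 0.3303, 0.0586]
tcp_rot: [[-0.002, -0.201, 0.98], [-0.001, 0.98, 0.201], [-1.0, -0.001, -0.002]]
force: [1.1, 0.2, -0.6]
gripper_width: 0.567
```

```bash
python3 - <<'E'
from bp import *
s=r.state();print(s['time_s'],s['tcp_pos'],s['force'],s['gripper_width'])
im=r.grab_frame('wrist'); cv2.imwrite('pics/w9.png',im[:,:,::-1])
im=r.grab_frame('side'); cv2.imwrite('pics/s9.png',im[:,:,::-1])
E
```

```text
31.35 [0.34959696 0.33025714 0.05859594] [ 1.08564978  0.16609829 -0.64530899] 0.5666291951904397
```

View pics/w9.png

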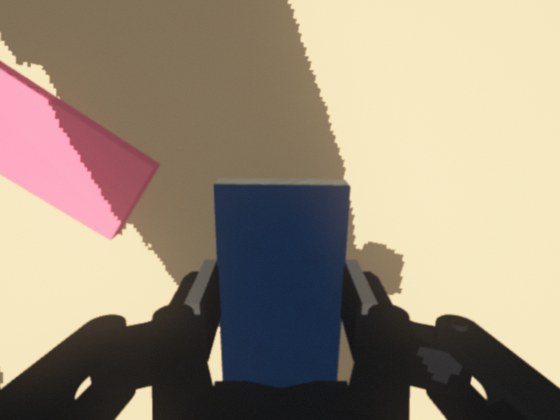

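View pics/s9.png

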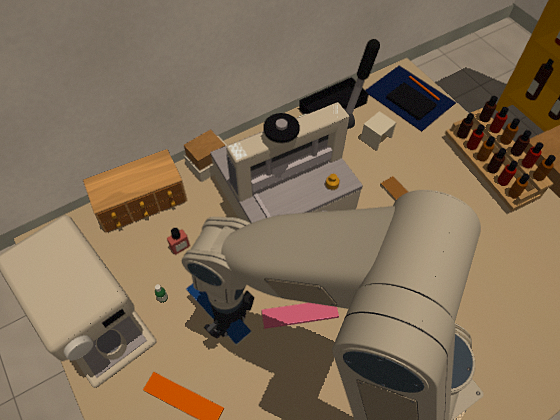

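```bash
python3 - <<'E'
from bp import *
t=m2w(-.215,.02,.20);print(t)
s=r.state();p0=s['tcp_pos']
plan([*(t[:2]),.20],Rdown(PSI),8)
E
```

```text
[0.41958616 0.01585627 0.2       ]
tot rot [15.   0.2 -0.1]
{"linear":[-1.74, -4.03, 0.05],"twist":[1.9, 0.0, -0.0]},
{"linear":[-1.74, -4.03, 0.18],"twist":[1.9, 0.0, -0.0]},
{"linear":[-1.74, -4.02, 0.31],"twist":[1.9, 0.0, -0.0]},
{"linear":[-1.74, -4.01, 0.44],"twist":[1.9, 0.0, -0.0]},
{"linear":[-1.74, -3.99, 0.57],"twist":[1.9, 0.0, -0.0]},
{"linear":[-1.74, -3.97, 0.7],"twist":[1.9, 0.0, -0.0]},
{"linear":[-1.74, -3.95, 0.83],"twist":[1.9, 0.0, -0.0]},
{"linear":[-1.74, -3.92, 0.96],"twist":[1.9, 0.0, -0.0]},
```

>>> send_rows:
  motion:
    - {"linear": [-5, -2.0, 0], "twist": [1.9, 0, 0]}
    - {"linear": [-5, -3.0, 0], "twist": [1.9, 0, 0]}
    - {"linear": [-4.2, -4.0, 0.3], "twist": [1.9, 0, 0]}
    - {"linear": [0, -4.6, 0.4], "twist": [1.9, 0, 0]}
    - {"linear": [0, -4.6, 0.6], "twist": [1.9, 0, 0]}

```text
time_s: 32.08
tcp_pos: [0.3855, 0.1501, 0.2003]
tcp_rot: [[0.001, -0.036, 0.999], [-0.0, 0.999, 0.036], [-1.0, -0.0, 0.001]]
force: [1.1, 0.7, -1.8]
gripper_width: 0.567
```

>>> send_rows:
  motion:
    - {"linear": [0, -4.6, 0.7], "twist": [1.9, 0, 0]}
    - {"linear": [0, -4.6, 0.9], "twist": [1.9, 0, 0]}
    - {"linear": [0, -4.5, 1.0], "twist": [1.7, 0, 0]}
    - {"linear": [0, 0, 0], "twist": [0, 0, 0]}

```text
time_s: 32.58
tcp_pos: [0.4123, 0.012, 0.1996]
tcp_rot: [[-0.001, 0.064, 0.998], [-0.001, 0.998, -0.064], [-1.0, -0.001, -0.001]]
force: [-0.7, 0.3, -1.6]
gripper_width: 0.566
```

```bash
python3 - <<'E'
from bp import *
t=m2w(-.200,.02,.138);print(t)
s=r.state();p=s['tcp_pos'];print(s['time_s'],p,Rm().T@(p[:2]-BED),s['force'],s['gripper_width'])
plan(t,Rdown(PSI),3)
im=r.grab_frame('side'); cv2.imwrite('pics/s10.png',cv2.resize(im[60:300,120:440,::-1],None,fx=2.4,fy=2.4))
im=r.grab_frame('wrist'); cv2.imwrite('pics/w10.png',im[:,:,::-1])
E
```

```text
[0.43455917 0.01495681 0.138     ]
32.575 [0.41232948 0.01198102 0.19956621] [-0.22201125  0.01569658] [-0.65953173  0.27057501 -1.60606123] 0.566250617625323
tot rot [-0.2 -0.1  0. ]
{"linear":[2.05, 0.15, 0.74],"twist":[-0.1, -0.0, 0.0]},
{"linear":[2.05, 0.15, 0.73],"twist":[-0.1, -0.0, 0.0]},
{"linear":[2.05, 0.14, 0.73],"twist":[-0.1, -0.0, 0.0]},
```

View pics/s10.png

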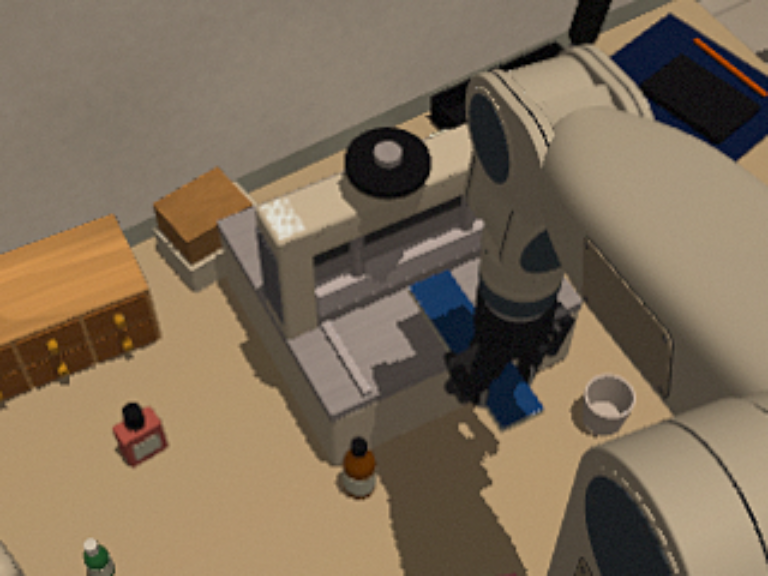

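View pics/w10.png

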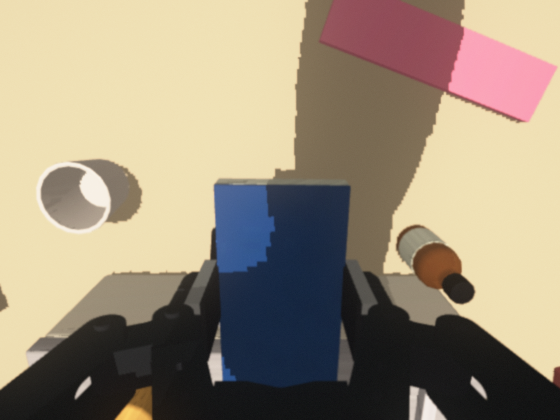

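>>> send_rows:
  motion:
    - {"linear": [2.8, 0.2, 0.4], "twist": [0, 0, 0]}
    - {"linear": [2.8, 0.2, 0.4], "twist": [0, 0, 0]}
    - {"linear": [1.0, 0, 0.4], "twist": [0, 0, 0]}
    - {"linear": [0, 0, 0], "twist": [0, 0, 0]}

```text
time_s: 33.17
tcp_pos: [0.4241, 0.0184, 0.1338]
tcp_rot: [[-0.002, 0.058, 0.998], [-0.0, 0.998, -0.058], [-1.0, -0.0, -0.002]]
force: [-1.2, 0.4, -1.5]
gripper_width: 0.571
```

```bash
python3 - <<'E'
from bp import *
s=r.state();p=s['tcp_pos'];print(s['time_s'],p,Rm().T@(p[:2]-BED),s['force'],s['gripper_width'])
plan(m2w(-.110,.02,.1335),Rdown(PSI),4)
im=r.grab_frame('side'); cv2.imwrite('pics/s11.png',cv2.resize(im[130:270,220:380,::-1],None,fx=4.5,fy=4.2,interpolation=cv2.INTER_CUBIC))
E
```

```text
33.175 [0.42413501 0.01835838 0.13376757] [-0.21060938  0.02277038] [-1.2415574   0.38521103 -1.49447429] 0.5711625187358969
tot rot [ 0.1 -0.1  0. ]
{"linear":[0.0, -0.07, 2.52],"twist":[0.0, -0.0, 0.0]},
{"linear":[0.0, -0.07, 2.52],"twist":[0.0, -0.0, 0.0]},
{"linear":[0.0, -0.07, 2.52],"twist":[0.0, -0.0, 0.0]},
{"linear":[0.01, -0.07, 2.52],"twist":[0.0, -0.0, 0.0]},
```

View pics/s11.png

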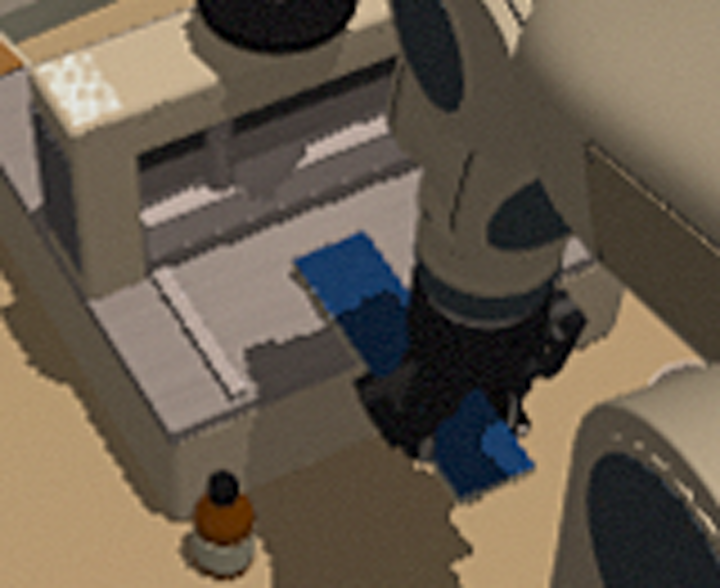

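>>> send_rows:
  motion:
    - {"linear": [0, 0, 2.5], "twist": [0, 0, 0]}
    - {"linear": [0, 0, 2.0], "twist": [0, 0, 0]}

```text
time_s: 33.48
tcp_pos: [0.4704, 0.015, 0.1352]
tcp_rot: [[0.002, 0.059, 0.998], [-0.001, 0.998, -0.059], [-1.0, -0.001, 0.002]]
force: [0.3, 0.7, -1.1]
gripper_width: 0.572
```

>>> send_rows:
  motion:
    - {"linear": [0, 0, 2.0], "twist": [0, 0, 0]}
    - {"linear": [0, 0, 2.0], "twist": [0, 0, 0]}
    - {"linear": [0, 0, 0.5], "twist": [0, 0, 0]}

```text
time_s: 33.85
tcp_pos: [0.5152, 0.0123, 0.1346]
tcp_rot: [[0.001, 0.059, 0.998], [-0.001, 0.998, -0.059], [-1.0, -0.0, 0.001]]
force: [0.3, -0.4, -1.1]
gripper_width: 0.569
```

>>> send_rows:
  motion:
    - {"linear": [0.2, 0, 0], "twist": [0, 0, 0]}
    - {"linear": [0.1, 0, 0], "twist": [0, 0, 0]}

```text
time_s: 34.1
tcp_pos: [0.5133, 0.0124, 0.1309]
tcp_rot: [[-0.001, 0.059, 0.998], [-0.0, 0.998, -0.059], [-1.0, -0.0, -0.001]]
force: [0.9, 0.4, -1.5]
gripper_width: 0.571
```

```bash
cat > where.py <<'E'
from bp import *
s=r.state();p=s['tcp_pos'];R=np.array(s['tcp_rot']);print(s['time_s'],p.round(4),(Rm().T@(p[:2]-BED)).round(4),'F machine',(np.r_[Rm().T@s['force'][:2],s['force'][2]]).round(1),'yaw',np.arctan2(R[1,2],R[0,2]).round(4),s['gripper_width'].round(3), 'M',s['moment'].round(2))
E
python3 where.py; python3 - <<'E'
from h import *
im=r.grab_frame('side'); cv2.imwrite('pics/s12.png',cv2.resize(im[130:270,220:380,::-1],None,fx=4.5,fy=4.2,interpolation=cv2.INTER_CUBIC))
im=r.grab_frame('top'); cv2.imwrite('pics/t12.png',cv2.resize(im[100:240,250:390,::-1],None,fx=4.2,fy=4.2,interpolation=cv2.INTER_CUBIC))
E
```

```text
Traceback (most recent call last):
  File "where.py", line 2, in <module>
    s=r.state();p=s['tcp_pos'];R=np.array(s['tcp_rot']);print(s['time_s'],p.round(4),(Rm().T@(p[:2]-BED)).round(4),'F machine',(np.r_[Rm().T@s['force'][:2],s['force'][2]]).round(1),'yaw',np.arctan2(R[1,2],R[0,2]).round(4),s['gripper_width'].round(3), 'M',s['moment'].round(2))
                                                                                                                                                                                                                              ^^^^^^^^^^^^^^^^^^^^^^^^
AttributeError: 'float' object has no attribute 'round'
```

View pics/s12.png

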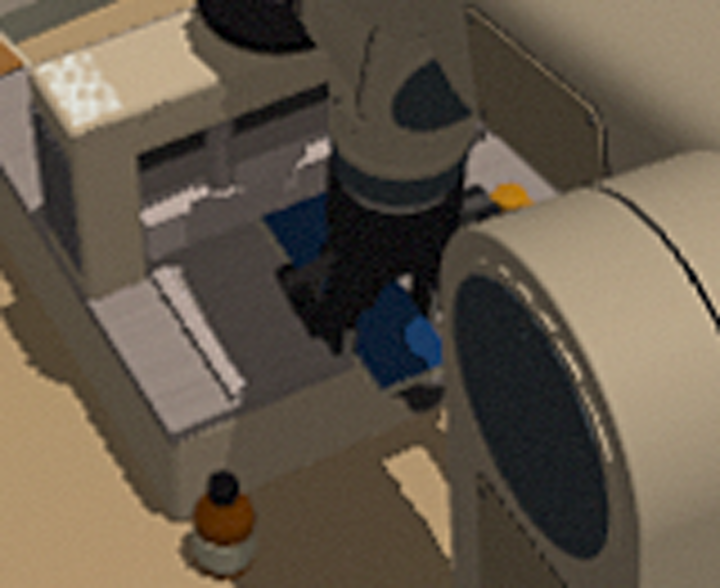

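View pics/t12.png

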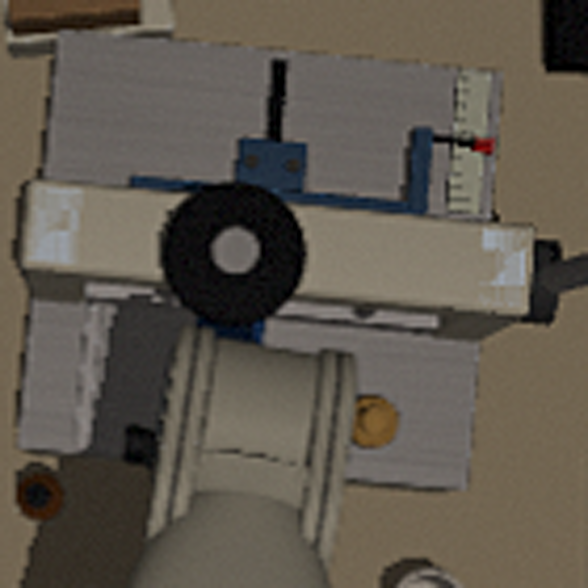

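```bash
sed -i "s/s\['gripper_width'\].round(3)/round(s['gripper_width'],3)/" where.py; python3 where.py
```

```text
34.2 [0.5134 0.0124 0.1309] [-0.1211  0.0222] F machine [-0.4 -0.2 -1.3] yaw -0.0593 0.571 M [0.01 0.02 0.01]
```

>>> send_rows:
  motion:
    - {"linear": [0.1, 0, 0.5], "twist": [0, 0, 0]}
    - {"linear": [0.05, 0, 0.5], "twist": [0, 0, 0]}
    - {"linear": [0, 0, 0], "twist": [0, 0, 0]}

```text
time_s: 34.58
tcp_pos: [0.5245, 0.0116, 0.1292]
tcp_rot: [[-0.001, 0.059, 0.998], [-0.0, 0.998, -0.059], [-1.0, -0.0, -0.001]]
force: [0.3, 1.3, -1.3]
gripper_width: 0.569
```

```bash
python3 where.py
```

```text
34.575 [0.5245 0.0116 0.1292] [-0.11    0.0221] F machine [ 0.2  1.3 -1.3] yaw -0.0594 0.569 M [ 0.   -0.03  0.01]
```

Still free of the bed; step lower, small steps.

>>> send_rows:
  motion:
    - {"linear": [0.08, 0, 0], "twist": [0, 0, 0]}
    - {"linear": [0, 0, 0], "twist": [0, 0, 0]}

```text
time_s: 34.83
tcp_pos: [0.5243, 0.0117, 0.1288]
tcp_rot: [[0.0, 0.059, 0.998], [-0.0, 0.998, -0.059], [-1.0, -0.0, 0.0]]
force: [1.3, -0.2, 3.5]
gripper_width: 0.568
```

>>> send_rows:
  motion:
    - {"linear": [0.08, 0, 0], "twist": [0, 0, 0]}
    - {"linear": [0, 0, 0], "twist": [0, 0, 0]}

```text
time_s: 35.08
tcp_pos: [0.5243, 0.0117, 0.1288]
tcp_rot: [[0.001, 0.059, 0.998], [-0.001, 0.998, -0.059], [-1.0, -0.001, 0.001]]
force: [-2.6, 0.8, 10.9]
gripper_width: 0.568
```

```bash
python3 where.py
```

```text
35.075 [0.5243 0.0117 0.1288] [-0.1102  0.0221] F machine [-2.6  0.7 10.9] yaw -0.0593 0.568 M [0.14 0.46 0.05]
```

>>> send_rows:
  motion:
    - {"linear": [-0.11, 0, 0], "twist": [0, 0, 0]}
    - {"linear": [0, 0, 0.4], "twist": [0, 0, 0]}
    - {"linear": [0, 0, 0.4], "twist": [0, 0, 0]}
    - {"linear": [0, 0, 0.2], "twist": [0, 0, 0]}

```text
time_s: 35.58
tcp_pos: [0.5341, 0.0111, 0.1288]
tcp_rot: [[-0.001, 0.059, 0.998], [-0.0, 0.998, -0.059], [-1.0, -0.0, -0.001]]
force: [-3.7, 0.7, 5.7]
gripper_width: 0.571
```

>>> send_rows:
  motion:
    - {"linear": [0, 0, 0.2], "twist": [0, 0, 0]}
    - {"linear": [0, 0, 0], "twist": [0, 0, 0]}

```text
time_s: 35.83
tcp_pos: [0.5363, 0.011, 0.1288]
tcp_rot: [[-0.001, 0.059, 0.998], [-0.0, 0.998, -0.059], [-1.0, -0.0, -0.001]]
force: [-3.3, 0.6, 4.0]
gripper_width: 0.57
```

```bash
python3 where.py
```

```text
35.825 [0.5363 0.011  0.1288] [-0.0982  0.0221] F machine [-3.4  0.4  4. ] yaw -0.0593 0.57 M [0.1  0.5  0.01]
```

>>> send_rows:
  motion:
    - {"linear": [0, 0, 0.15], "twist": [0, 0, 0]}
    - {"linear": [0, 0, 0], "twist": [0, 0, 0]}

```text
time_s: 36.08
tcp_pos: [0.5377, 0.0109, 0.1288]
tcp_rot: [[-0.001, 0.059, 0.998], [-0.0, 0.998, -0.059], [-1.0, -0.0, -0.001]]
force: [-3.0, 0.4, 6.3]
gripper_width: 0.568
```

>>> send_rows:
  motion:
    - {"linear": [0, 0, 0.15], "twist": [0, 0, 0]}
    - {"linear": [0, 0, 0], "twist": [0, 0, 0]}

```text
time_s: 36.33
tcp_pos: [0.5392, 0.0108, 0.1288]
tcp_rot: [[-0.001, 0.059, 0.998], [-0.0, 0.998, -0.059], [-1.0, -0.0, -0.001]]
force: [-3.7, -0.8, 5.3]
gripper_width: 0.568
```

>>> send_rows:
  motion:
    - {"linear": [0, 0, 0.1], "twist": [0, 0, 0]}
    - {"linear": [0, 0, 0], "twist": [0, 0, 0]}

```text
time_s: 36.58
tcp_pos: [0.5401, 0.0107, 0.1288]
tcp_rot: [[-0.001, 0.059, 0.998], [-0.0, 0.998, -0.059], [-1.0, -0.0, -0.001]]
force: [-2.9, -0.3, 5.0]
gripper_width: 0.563
```

```bash
python3 where.py
```

```text
36.575 [0.5401 0.0107 0.1288] [-0.0944  0.0221] F machine [-2.8 -0.4  5. ] yaw -0.0593 0.563 M [0.17 0.58 0.  ]
```

>>> send_rows:
  motion:
    - {"linear": [0, 0, 0.1], "twist": [0, 0, 0]}
    - {"linear": [0, 0, 0], "twist": [0, 0, 0]}

```text
time_s: 36.83
tcp_pos: [0.5411, 0.0107, 0.1288]
tcp_rot: [[-0.001, 0.059, 0.998], [-0.0, 0.998, -0.059], [-1.0, -0.0, -0.001]]
force: [-3.8, -0.2, 5.0]
gripper_width: 0.571
```

>>> send_rows:
  motion:
    - {"linear": [0, 0, 0.1], "twist": [0, 0, 0]}
    - {"linear": [0, 0, 0], "twist": [0, 0, 0]}

```text
time_s: 37.08
tcp_pos: [0.5414, 0.0107, 0.1288]
tcp_rot: [[-0.002, 0.059, 0.998], [-0.0, 0.998, -0.059], [-1.0, -0.0, -0.002]]
force: [-6.1, 0.9, 8.3]
gripper_width: 0.565
```

```bash
python3 where.py;python3 - <<'E'
from h import *
im=r.grab_frame('wrist'); cv2.imwrite('pics/w13.png',im[:,:,::-1])
E
```

```text
37.075 [0.5414 0.0107 0.1288] [-0.0931  0.0222] F machine [-6.1  0.5  8.3] yaw -0.0592 0.565 M [0.09 1.21 0.04]
```

View pics/w13.png

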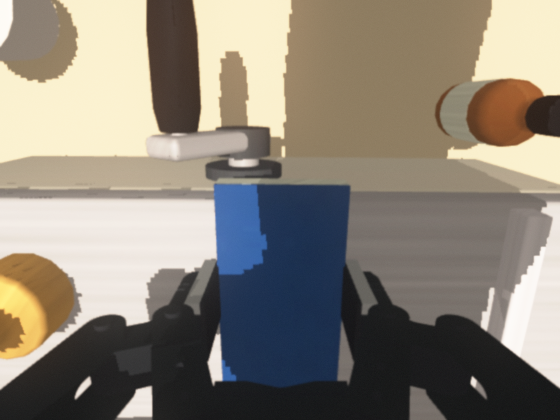

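>>> send_rows:
  motion:
    - {"linear": [0, 0, 0.08], "twist": [0, 0, 0]}
    - {"linear": [0, 0, 0], "twist": [0, 0, 0]}

```text
time_s: 37.38
tcp_pos: [0.5415, 0.0107, 0.1288]
tcp_rot: [[-0.003, 0.059, 0.998], [-0.0, 0.998, -0.059], [-1.0, -0.001, -0.003]]
force: [-10.0, 0.2, 10.4]
gripper_width: 0.569
```

```bash
python3 where.py
```

```text
37.375 [0.5415 0.0107 0.1288] [-0.093   0.0221] F machine [-10.   -0.4  10.4] yaw -0.0592 0.569 M [0.14 2.   0.06]
```

>>> send_rows:
  motion:
    - {"linear": [-0.05, 0, -0.1], "twist": [0, 0, 0]}
    - {"linear": [0, 0, 0], "twist": [0, 0, 0]}

```text
time_s: 37.62
tcp_pos: [0.5414, 0.0107, 0.1288]
tcp_rot: [[-0.002, 0.059, 0.998], [-0.0, 0.998, -0.059], [-1.0, -0.0, -0.002]]
force: [-4.0, 0.5, 0.6]
gripper_width: 0.569
```

>>> send_rows:
  motion:
    - {"linear": [0, 0, 0], "twist": [0, 0, 0]}
    - {"linear": [0, 0, 0], "twist": [0, 0, 0]}
  claw: 0.8

```text
time_s: 37.88
tcp_pos: [0.5424, 0.0106, 0.1293]
tcp_rot: [[0.0, 0.059, 0.998], [-0.0, 0.998, -0.059], [-1.0, -0.0, 0.0]]
force: [-0.2, -0.0, 0.2]
gripper_width: 0.805
```

>>> send_rows:
  motion:
    - {"linear": [-2, 0, 0], "twist": [0, 0, 0]}
    - {"linear": [-4, 0, -2], "twist": [0, 0, 0]}
    - {"linear": [-1, 0, -5], "twist": [0, 0, 0]}

```text
time_s: 38.25
tcp_pos: [0.4737, 0.0144, 0.201]
tcp_rot: [[0.003, 0.059, 0.998], [-0.001, 0.998, -0.059], [-1.0, -0.001, 0.003]]
force: [-0.2, -0.4, 0.1]
gripper_width: 0.801
```

```bash
python3 where.py;python3 - <<'E'
from bp import *
im=r.grab_frame('wrist'); cv2.imwrite('pics/w14.png',im[:,:,::-1])
E
```

```text
38.25 [0.4737 0.0144 0.201 ] [-0.1609  0.0218] F machine [-0.2 -0.4  0.1] yaw -0.0594 0.801 M [-0.01  0.01 -0.01]
```

View pics/w14.png

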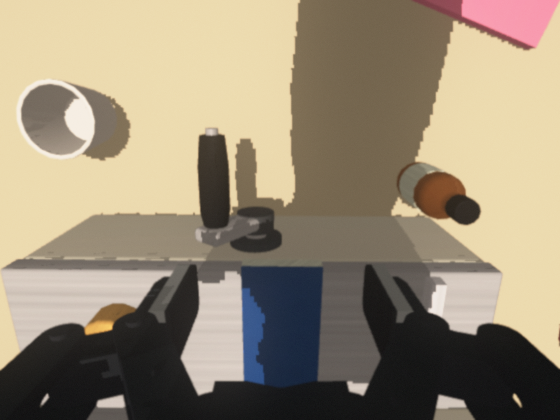

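>>> send_rows:
  motion:
    - {"linear": [0, 0, -1.2], "twist": [0, 0, 0]}
    - {"linear": [2.5, 0, 0], "twist": [0, 0, 0]}
    - {"linear": [2.5, 0, 0], "twist": [0, 0, 0]}
    - {"linear": [2.4, 0, 0], "twist": [0, 0, 0]}
    - {"linear": [0, 0, 0], "twist": [0, 0, 0]}
  claw: 0

```text
time_s: 38.92
tcp_pos: [0.4593, 0.0155, 0.1237]
tcp_rot: [[-0.004, 0.059, 0.998], [0.0, 0.998, -0.059], [-1.0, -0.0, -0.004]]
force: [0.2, -0.8, 1.3]
gripper_width: 0.003
```

```bash
python3 where.py;python3 - <<'E'
from bp import *
im=r.grab_frame('wrist'); cv2.imwrite('pics/w15.png',im[:,:,::-1])
E
```

```text
38.925 [0.4593 0.0155 0.1237] [-0.1754  0.0221] F machine [ 0.3 -0.8  1.3] yaw -0.0595 0.003 M [0.01 0.05 0.06]
```

View pics/w15.png

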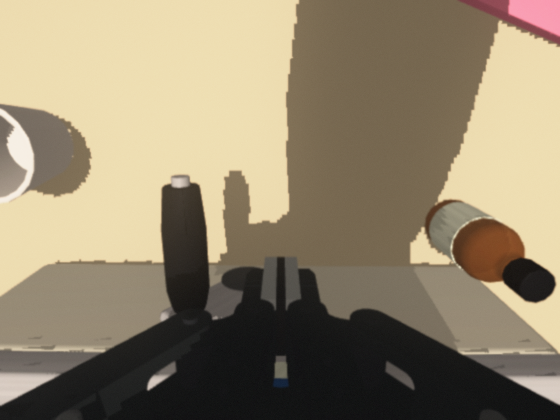

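>>> send_rows:
  motion:
    - {"linear": [-0.4, 0, 1.0], "twist": [0, 0, 0]}
    - {"linear": [0, 0, 0.8], "twist": [0, 0, 0]}
    - {"linear": [0, 0, 0.3], "twist": [0, 0, 0]}
    - {"linear": [0, 0, 0.2], "twist": [0, 0, 0]}

```text
time_s: 39.48
tcp_pos: [0.4831, 0.0141, 0.1293]
tcp_rot: [[-0.001, 0.059, 0.998], [-0.0, 0.998, -0.059], [-1.0, -0.0, -0.001]]
force: [0.0, 0.2, -0.1]
gripper_width: -0.001
```

>>> send_rows:
  motion:
    - {"linear": [0, 0, 0.2], "twist": [0, 0, 0]}
    - {"linear": [0, 0, 0.1], "twist": [0, 0, 0]}

```text
time_s: 39.72
tcp_pos: [0.4859, 0.0139, 0.1293]
tcp_rot: [[-0.001, 0.059, 0.998], [-0.0, 0.998, -0.059], [-1.0, -0.0, -0.001]]
force: [-0.3, 0.1, 0.1]
gripper_width: -0.0
```

```bash
python3 where.py
```

```text
39.725 [0.4859 0.0139 0.1293] [-0.1487  0.0221] F machine [-0.3  0.1  0.1] yaw -0.0593 -0.0 M [ 0.03 -0.    0.02]
```

>>> send_rows:
  motion:
    - {"linear": [-0.4, 0, 0.1], "twist": [0, 0, 0]}
    - {"linear": [0, 0, 0.1], "twist": [0, 0, 0]}
    - {"linear": [0, 0, 0], "twist": [0, 0, 0]}

```text
time_s: 40.1
tcp_pos: [0.4872, 0.0139, 0.1334]
tcp_rot: [[-0.002, 0.059, 0.998], [-0.0, 0.998, -0.059], [-1.0, -0.001, -0.002]]
force: [-4.8, -0.0, 3.2]
gripper_width: -0.002
```

>>> send_rows:
  motion:
    - {"linear": [0, 0, 0.1], "twist": [0, 0, 0]}
    - {"linear": [0, 0, 0.1], "twist": [0, 0, 0]}
    - {"linear": [0, 0, 0], "twist": [0, 0, 0]}

```text
time_s: 40.48
tcp_pos: [0.4874, 0.0139, 0.1332]
tcp_rot: [[-0.005, 0.059, 0.998], [-0.0, 0.998, -0.059], [-1.0, -0.001, -0.005]]
force: [-14.3, 0.1, 10.1]
gripper_width: -0.001
```

```bash
python3 where.py
```

```text
40.475 [0.4874 0.0139 0.1332] [-0.1472  0.0221] F machine [-14.3  -0.7  10.1] yaw -0.0594 -0.001 M [-0.05  2.74 -0.06]
```

>>> send_rows:
  motion:
    - {"linear": [0, 0, -0.3], "twist": [0, 0, 0]}
    - {"linear": [0, 0, -1.5], "twist": [0, 0, 0]}
    - {"linear": [-4, 0, -1], "twist": [0, 0, 0]}
    - {"linear": [-6, 0, 0], "twist": [0, 0, 0]}
    - {"linear": [-6, 0, 0], "twist": [0, 0, 0]}

```text
time_s: 41.1
tcp_pos: [0.4611, 0.0156, 0.2952]
tcp_rot: [[-0.0, 0.059, 0.998], [-0.0, 0.998, -0.059], [-1.0, -0.0, -0.0]]
force: [2.0, -0.5, -0.4]
gripper_width: 0.002
```

```bash
python3 where.py;python3 - <<'E'
from bp import *
s=r.state();C=cam('wrist',s)
im=r.grab_frame('wrist'); cv2.imwrite('pics/w16.png',im[:,:,::-1])
im=r.grab_frame('side'); cv2.imwrite('pics/s16.png',cv2.resize(im[100:260,200:400,::-1],None,fx=3.8,fy=3.7,interpolation=cv2.INTER_CUBIC))
im=r.grab_frame('top'); cv2.imwrite('pics/t16.png',cv2.resize(im[100:240,250:390,::-1],None,fx=4.2,fy=4.2,interpolation=cv2.INTER_CUBIC))
E
```

```text
41.1 [0.4611 0.0156 0.2952] [-0.1736  0.0222] F machine [ 2.1 -0.3 -0.4] yaw -0.0593 0.002 M [-0.04 -0.11 -0.  ]
```

View pics/w16.png

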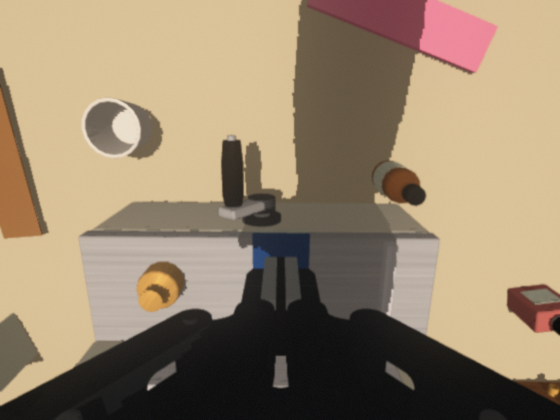

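View pics/s16.png

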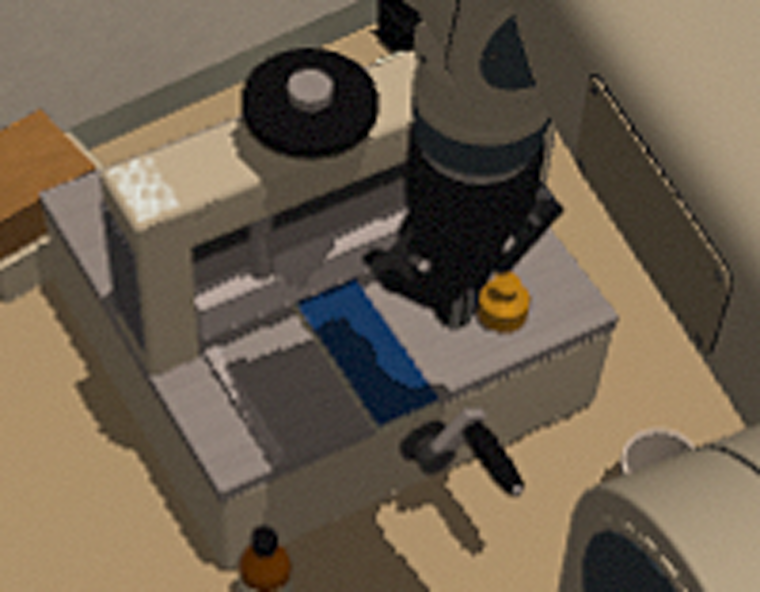

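View pics/t16.png

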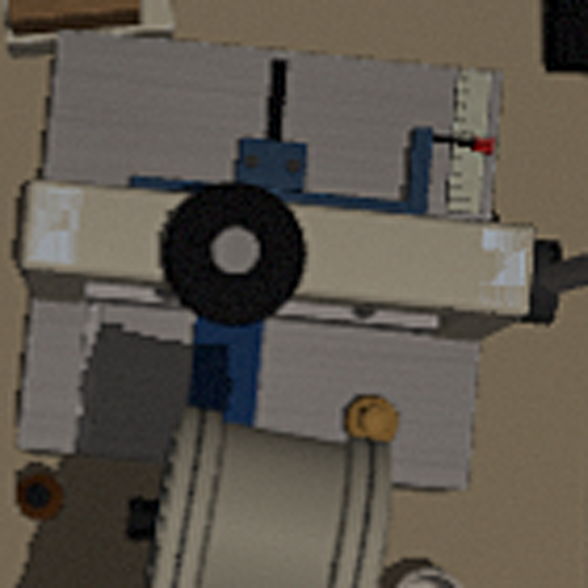

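```bash
python3 - <<'E'
from h import *
s=r.state();p0=s['tcp_pos']+np.array([0,0,.0])
z=np.array(s['tcp_rot'])[:,2]; yaw=np.arctan2(z[1],z[0])
plan([.675,-.12,p0[2]],None,17,rv=[yaw+np.pi-PSI,0,0])
E
```

```text
tot rot [180.   0.   0.]
{"linear":[0.01, -0.72, 1.29],"twist":[10.6, 0.0, 0.0]},
{"linear":[0.01, -0.47, 1.4],"twist":[10.6, -0.0, 0.0]},
{"linear":[0.01, -0.2, 1.47],"twist":[10.6, 0.0, -0.0]},
{"linear":[0.01, 0.07, 1.48],"twist":[10.6, -0.0, 0.0]},
{"linear":[0.01, 0.34, 1.44],"twist":[10.6, -0.0, 0.0]},
{"linear":[0.01, 0.6, 1.35],"twist":[10.6, 0.0, 0.0]},
{"linear":[0.01, 0.84, 1.22],"twist":[10.6, -0.0, -0.0]},
{"linear":[0.01, 1.05, 1.05],"twist":[10.6, 0.0, 0.0]},
{"linear":[0.01, 1.22, 0.84],"twist":[10.6, 0.0, -0.0]},
{"linear":[0.01, 1.36, 0.6],"twist":[10.6, -0.0, 0.0]},
{"linear":[0.01, 1.44, 0.34],"twist":[10.6, 0.0, 0.0]},
{"linear":[0.01, 1.48, 0.07],"twist":[10.6, -0.0, -0.0]},
{"linear":[0.01, 1.47, -0.21],"twist":[10.6, 0.0, 0.0]},
{"linear":[0.01, 1.4, -0.47],"twist":[10.6, -0.0, 0.0]},
{"linear":[0.01, 1.29, -0.72],"twist":[10.6, 0.0, -0.0]},
{"linear":[0.01, 1.14, -0.95],"twist":[10.6, 0.0, -0.0]},
{"linear":[0.01, 0.95, -1.14],"twist":[10.6, 0.0, -0.0]},
```

>>> send_rows:
  motion:
    - {"linear": [-5, -0.7, 1.3], "twist": [10.6, 0, 0]}
    - {"linear": [-5, -0.5, 1.4], "twist": [10.6, 0, 0]}
    - {"linear": [-1, -0.2, 1.5], "twist": [10.6, 0, 0]}
    - {"linear": [0, 0.1, 1.5], "twist": [10.6, 0, 0]}
    - {"linear": [0, 0.3, 1.4], "twist": [10.6, 0, 0]}

```text
time_s: 41.88
tcp_pos: [0.5248, -0.0246, 0.4022]
tcp_rot: [[-0.002, 0.836, 0.548], [0.0, 0.548, -0.836], [-1.0, -0.002, -0.001]]
force: [-1.1, -1.0, 0.2]
gripper_width: -0.0
```

>>> send_rows:
  motion:
    - {"linear": [0, 0.6, 1.4], "twist": [10.6, 0, 0]}
    - {"linear": [0, 0.8, 1.2], "twist": [10.6, 0, 0]}
    - {"linear": [0, 1.1, 1.1], "twist": [10.6, 0, 0]}
    - {"linear": [0, 1.2, 0.8], "twist": [10.6, 0, 0]}
    - {"linear": [0, 1.4, 0.6], "twist": [10.6, 0, 0]}

```text
time_s: 42.5
tcp_pos: [0.5878, -0.0649, 0.402]
tcp_rot: [[-0.002, 0.941, -0.338], [0.0, -0.338, -0.941], [-1.0, -0.002, 0.001]]
force: [0.7, 0.2, -0.4]
gripper_width: -0.005
```

>>> send_rows:
  motion:
    - {"linear": [0, 1.4, 0.3], "twist": [10.6, 0, 0]}
    - {"linear": [0, 1.5, 0.1], "twist": [10.6, 0, 0]}
    - {"linear": [0, 1.5, -0.2], "twist": [10.6, 0, 0]}
    - {"linear": [0, 1.4, -0.5], "twist": [10.6, 0, 0]}
    - {"linear": [0.5, 1.3, -0.7], "twist": [10.6, 0, 0]}

```text
time_s: 43.12
tcp_pos: [0.6504, -0.105, 0.3971]
tcp_rot: [[-0.002, 0.297, -0.955], [0.0, -0.955, -0.297], [-1.0, -0.001, 0.002]]
force: [-0.6, 0.3, 0.3]
gripper_width: -0.005
```

>>> send_rows:
  motion:
    - {"linear": [1.5, 1.1, -0.9], "twist": [10.6, 0, 0]}
    - {"linear": [1.5, 0.9, -1.1], "twist": [10.6, 0, 0]}
    - {"linear": [0, 0, 0], "twist": [0, 0, 0]}

```text
time_s: 43.5
tcp_pos: [0.674, -0.1204, 0.3652]
tcp_rot: [[-0.005, -0.062, -0.998], [0.001, -0.998, 0.062], [-1.0, -0.001, 0.005]]
force: [0.0, 1.2, -0.3]
gripper_width: 0.001
```

```bash
python3 look.py 4; python3 - <<'E'
from bp import *
im=np.load('v4.npy');C=cam('wrist',st(4))
red=im[...,0]-im[...,1:].max(-1)
m=(red>70).astype(np.uint8);m[:60]=0;m[140:]=0;m[:,:300]=0;m[:,380:]=0
n,l,s_,c=cv2.connectedComponentsWithStats(m);k=1+np.argmax(s_[1:,4]);print(s_[k],c[k])
x0,y0=int(c[k][0]),int(c[k][1])
cv2.imwrite('pics/v4z.png',cv2.resize(im[y0-35:y0+35,x0-60:x0+30,::-1].astype(np.uint8),None,fx=8,fy=8,interpolation=cv2.INTER_CUBIC))
g=im.sum(2)/3
L=s_[k][0]
for x in range(L-12,L,2):
    col=g[y0-12:y0+12,x]; w=(110-col).clip(0); t=((w*np.arange(y0-12,y0+12)).sum()/w.sum()); print(x,t.round(2),mp(C,(x,t),.14).round(2))
print('rider',mp(C,c[k],.14),mp(C,(L+3,c[k][1]),.14))
E
```

```text
43.5 [ 0.674  -0.1204  0.3652] [-0.3   0.55  0.83  1.85 -0.    2.9 ]
pointer 0.79 [323.9  95.3]
[326  91  16  11 170] [333.59411765  95.88235294]
314 95.73 [ 122.11 -130.72]
316 95.77 [ 122.07 -132.65]
318 95.78 [ 122.06 -134.58]
320 95.7 [ 122.14 -136.5 ]
322 95.91 [ 121.95 -138.43]
324 96.01 [ 121.86 -140.36]
rider [ 121.98484544 -149.59890647] [ 121.97909147 -145.17301823]
```

View pics/v4z.png

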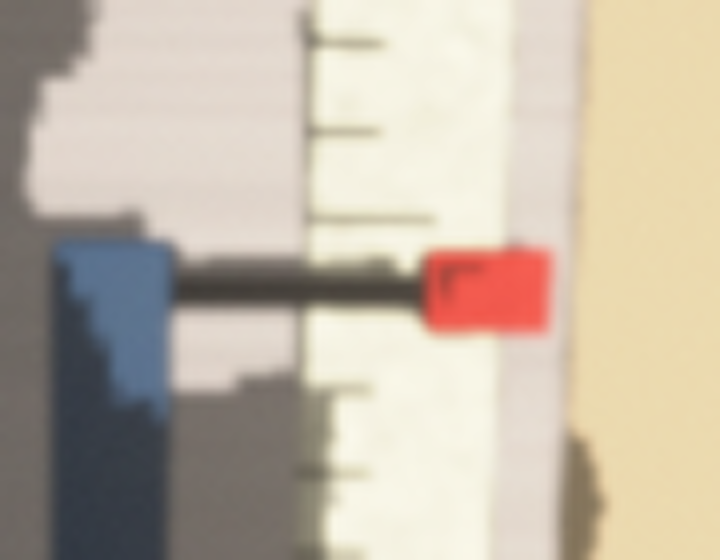

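View pics/v4.png

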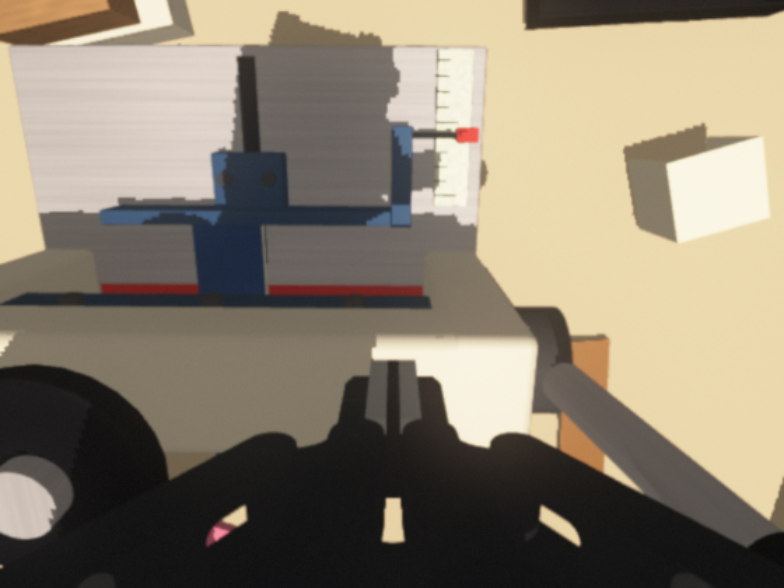

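Pointer (row ≈ 96) is level with the rider (row 95.9) to within about 0.1 mm. The blue card lies under the clamp and reaches the gauge face, with no visible gap. The robot is clear of everything, so I'm handing in.

```bash
python3 - <<'E'
from workcell import r
print(r.state()['time_s']);print(r.hand_in())
E
```

```text
43.7
the job is handed in; nothing more can be done
None
```

The guillotine is set to the rider, and the blue card is under the clamp against the back gauge. I handed the job in at 43.7 s of the 72 s allowed; no verdict was reported.

**Gauge:** I wound it back past the rider twice. The first pass probably went only about 3 mm behind, by my later reckoning. On winding forward, the wrist camera then showed the pointer about 0.5–0.9 mm past the mark. I wound back again to about 5 mm behind, measured from the top camera only. I then came forward to about 1 mm short, measured again, and took the last 30° clockwise, so the slack should be taken up.

**Card:** I gripped the blue block and slid it lengthways under the clamp, blue side up, flat on the bed. I pushed it to the gauge (about 10 N), let go, and squared it with a push on its end using the shut fingers (about 14 N).

**Last checks:**
- **Pointer and rider:** they agree to about 0.1 mm along the machine in the wrist camera picture (pointer about 121.9–122.1 mm, rider 122.0 mm), taken after the card was in place.
- **Card:** it shows no gap to the gauge and looks square to it.
- **Other things:** I saw nothing moved in the pictures after placing the card. The dropper and the pink and orange look-alikes were not all in view in those last pictures.

**Force:** on one crank pass the measured wrist force reached about 49 N through the gripped handle. That is well under the 120 N wrist limit. It came through the fingers rather than the gripper's body, so I don't expect the 40 N limit to apply, but I can't confirm that.

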